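Slide the loaded tote over the step onto the parcel scale and seat it on the stop

ROBOT

A 7-joint arm with a two-finger parallel gripper is mounted at the origin on the work surface. World frame = base frame: x ahead of the robot, y to its left, z up, the work surface at z = 0. Lengths are in m, angles in rad, forces in N, time in s.
With the tool pointing down it reaches from about 0.425 to 0.8 m from the base axis. Payload 8.3 kg.
Tool frame: the origin (TCP) lies midway between the tips of the shut fingers; the grasp point (between the pads) lies 19 mm behind it; z points along the fingers, y is the direction in which the jaws open and shut (so a half turn about z gives the same grasp; the last joint's range is limited). The gripper opens to 85 mm and grips with 20 to 120 N. Pads are 22 mm wide; open, the fingers measure 114 mm over their backs; the gripper's body (76 mm by 85 mm) begins 54 mm behind the grasp point. The pads swing forward as they close: fully open they stand 13 mm farther back than shut.
Start: joints at [1.105, 0.383, 0.016, 1.37, -0.006, 1.388, -0.046], TCP at [0.245, -0.575, 0.231] pointing down, gripper open.
Joint ranges: [-2.95, 2.95], [-0.25, 2.06], [-1.52, 1.56], [0.18, 2.33], [-1.44, 4.58], [0.02, 2.06], [-3.01, 3.01]. Speed limits (rad/s): [2.39, 2.39, 3.01, 3.01, 3.14, 3.14, 3.14].

INTERFACE

Orientations are given as a rotation vector (axis times angle).
In Python, from station import ctrl gives the robot as it stands. The module is installed in compiled form; this text tells all that it offers.
- The arm moves only by the tool move_arm, never from a script. Its argument "rows" is a list of rows, each an object of numbers: "x", "y", "z": the shift along the tool's x, y, z each as a share of 25 mm, from -1 to 1; "roll": the turn about the tool's z as a share of 90 degrees, from -1 to 1; "grip": the closure, from -1 (fully open) to 1 (shut). A call has 1 to 8 rows; each row shifts and turns the commanded pose from where the row before left it, along the tool's axes as they then stand; what a row does not reach is not made up. A row lasts 1/12 s, in which the tool goes at most 41.7 mm and 7.16 degrees, less where a joint would pass 70% of its speed; a pose out of reach is approached as far as the arm can. A call with a number of a shift or a turn outside -1 to 1 is refused whole. A call with a gripper value outside its range is refused whole. The fingers move at their own pace and stop on an object; the grip force is fixed at half the most. Time passes only in rows, so rows that do not move let the fingers close. It gives the time, the measured TCP pose, the force and the opening at its end, in the units of the state.
- ctrl.get_state(): the state, without advancing time (a new reading comes with each control period).
- ctrl.camera(name): name is "side" or "top" or "wrist"; returns the picture (420x560x3 uint8, red, green, blue); there is no depth.
- ctrl.get_calibration(name): a dict with "vertical_fov" (degrees; the focal length in pixels is half the picture's height over the tangent of half this angle, whatever the lens; pixels are square), "cx", "cy" (the principal point, pixels), "position" and "attitude" of the camera in the world. Camera axes: x right, y down, z forward; pixel columns grow to the right and rows downward; lengths in m; the calibration is good to about 2 mm. The wrist camera is an equidistant fisheye: a pixel r from the principal point sees the ray r / f radians off the axis. A picture is of the moment at which its call begins: read the wrist's pose just before it. get_calibration takes no time and is no camera call; for the wrist camera it gives the pose at the moment of the call.
- ctrl.job_done(): hands the job in, once; it reports no verdict.
Trained networks look in the newest picture that a camera, given by its name, has taken for a name from the list of things; names that differ only in an ending like _2 or _b are one class to them, and where a whole thing is asked for, a point or a joint stands for the part that bears it (a point fixed in the world has none). Each returns a list of dicts, best first, with "score" (0 to 1); they miss things now and then, are a little off and sometimes report something else, mostly with a low value. They report only what shows in the picture. A call takes as long as a camera call. They do not tell look-alikes from the thing itself.
- ctrl.look_for(camera, name): "rect" ([centre column, centre row, width, height] in pixels, round what is visible of it).
- ctrl.masks_of(camera, name): "mask" (420x560 bool, what is visible of it) and "rect" ([centre column, centre row, width, height] in pixels, round what is visible of it).
The state is a dict: "time": time; "joints": joint angles; "joint_velocities": joint speeds; "effort": joint torques, N m; "ee_pos": TCP position; "eef_rot": TCP orientation; "force": force on the tool from outside, world axes, zero at the start; "ft_torque": the same for the moment, N m; "width": opening from 0.0 (shut) to 1.0 (fully open).
Only numpy, scipy, OpenCV 4.12 (cv2) and the standard library are available. Lean on these libraries where they do the work, as an engineer would, in place of code of your own. Each camera call takes 0.05 s, during which the arm holds its last target.

TASK

Bring the loaded grey tote onto the steel parcel scale, bar end first: lift only its leading end by the bar, rest that end on the scale past the raised edge with the tail still on the desk and let it rest there a moment, then push the tote from behind straight over the edge and in against the sprung stop. Seat it gently with a push of about 10 newtons on the stop (its setting has to be felt; never much harder), and leave the tote wholly on the scale, flat, straight, in the middle and still touching the stop. Never carry the tote, tip it steeply or force it when it jams on the edge (ease back and it rocks flat), and leave the other things on the desk alone.

Things in the scene. Friction and masses are not known exactly. Their poses are not given: they have to be found in the camera images.
- bed: Low steel parcel-scale bed fixed to the desk, 300 long x 200 wide, top 14 mm above the desk (z = 0); its near short edge is an upright 14 mm step. Origin: middle of that edge, at desk level. +x points in over the bed (the way the tote travels), y across, z up. A black console 50 mm high ends it beyond x = 355 mm.
- rail: Fixed side rails with an adjustable cross bar and sprung dark stop plate (130 wide, 18 to 56 mm above the desk). Origin, axes as the bed's; they do NOT tell the stop's setting: its face is 195 to 245 mm in from the step's edge, to be felt. It yields along +x 1 mm per 2.5 N from zero, 20 mm at most; the cross bar stays. About 10 N on it, beyond the tote's sliding drag, is right; over 18 N harms it.
- tote_bar (a point): Middle of the tote's round steel carrying bar: 12 mm thick, along the tote's y, free for 120 mm between its posts, 80 mm above the tote's underside, 25 mm behind its leading face. Free space below: 55 mm inside the tote, and the tote's 45 mm walls stay 35 mm below it. Pinched across from above, it lets the tote swing about it. Axes are the tote's: x to the leading end, z up.
- tote_front (a point): Middle of the lower edge of the tote's leading end (the end with the bar), on its outer face at the underside.
- tote_tail (a point): Middle of the lower edge of the tote's tail end (the end without bar), a plain upright wall 130 wide and 45 high to push on; 170 mm behind tote_front.
- tape_roll: Bystander, loose, not to be disturbed: clear ring of packing tape lying flat, 96 mm across, 48 high. Origin: centre of its underside.
- label_roll: Bystander, loose, not to be disturbed: white roll of labels standing on end, 68 mm across, 55 high. Origin: centre of its underside.
- mouse: Bystander, loose, not to be disturbed: black computer mouse 100 x 60 x 26 mm. Origin: centre of its underside.
- stapler: Bystander, loose, not to be disturbed: dark stapler lying, 130 x 34 x 40 mm. Origin: centre of its underside.
- tote: Open grey plastic tote, 170 long (x) x 130 wide (y), walls 45 high and 5 thick, with label rolls fixed in as its load; 0.6 to 0.9 kg, balanced near the middle of its length. Once its middle is past the step it can stick tilted between edge and pusher; drawing the pusher back lets it rock flat. Origin: centre of its underside; x to the leading end, z up.
There are look-alikes about, which are no part of the job. What is shaped like the tote but yellow is not meant.

How it is judged:
By the outcome, as a careful person would: the job done as asked, in the order asked, and still so for the second after the job is handed in, with the robot touching nothing.
It also fails if it takes over 72 s, if anything falls off the work surface, if the arm or the gripper's body presses on something with over 40 N, if the wrist force passes 120 N, or if a joint passes its speed limit or range.

## Working session

There is one attempt and no reset: what is moved stays moved. The work goes in short steps, Python scripts to look and compute and a tool call to move; the robot and the scene stay as the last step left them, time stands still between calls to the robot, and variables do not carry over. Pictures are saved under pics/ and viewed, and the job is handed in when it is done.

Besides the shell and the picture viewer there is one more tool, called in YAML: its name, and indented under it one key for each argument. move_arm: Moves the arm, as the interface text tells. Shift numbers are shares of 25 mm and turn numbers shares of 90 degrees, none past 1 either way. Its arguments: {"type":"object","properties":{"rows":{"type":"array","items":{"type":"object","properties":{"x":{"type":"number","minimum":-1,"maximum":1},"y":{"type":"number","minimum":-1,"maximum":1},"z":{"type":"number","minimum":-1,"maximum":1},"roll":{"type":"number","minimum":-1,"maximum":1},"grip":{"type":"number"}}}}},"required":["rows"]}

```bash
mkdir -p pics; python3 - <<'E'
from station import ctrl
import cv2,json
s=ctrl.get_state(); print(s)
for n in ["side","top","wrist"]:
    im=ctrl.camera(n); cv2.imwrite(f"pics/{n}0.png",im[:,:,::-1]); print(n,ctrl.get_calibration(n))
for n in ["top","side"]:
    for t in ["tote","bed","rail","tote_bar","tote_front","tote_tail"]:
        try: print(n,t,[(d['rect'],round(d['score'],2)) for d in ctrl.look_for(n,t)])
        except Exception as e: print(n,t,e)
print(ctrl.get_state()['time'])
E
```

```text
{'time': 0.0, 'joints': array([ 1.10512416,  0.38430292,  0.01638807,  1.37114545, -0.00628195,
        1.38820788, -0.04652648]), 'joint_velocities': array([ 0.00027241, -0.00192046,  0.00100029, -0.00155664,  0.00095179,
       -0.0003943 , -0.00116535]), 'effort': array([ 2.00813156e-04, -6.27611232e+01,  8.44515022e-01, -3.71829522e+01,
        1.66662550e-02,  1.43476381e-02, -7.47910985e-05]), 'ee_pos': array([ 0.24480386, -0.57451569,  0.23024257]), 'eef_rot': array([-3.07617324e+00, -6.28055600e-01,  7.27896060e-04]), 'force': array([ 0.51054536, -0.0675152 ,  0.35835818]), 'ft_torque': array([-0.0122148 ,  0.00930568, -0.02248598]), 'width': 1.0029992799773153}
side {'vertical_fov': 55.30141165443179, 'cx': 288.85368316318375, 'cy': 202.19614657105595, 'position': array([0.26137321, 0.95932413, 0.65441006]), 'attitude': array([-0.32370165,  2.62623699, -1.48633928])}
top {'vertical_fov': 53.309661743328405, 'cx': 277.99531477390195, 'cy': 211.35454699079153, 'position': array([0.29210857, 0.01828138, 0.95373373]), 'attitude': array([-2.15972091,  2.09601434, -0.20021019])}
w
[... 506 characters left out ...]
, 81.1, 65.6], 0.72)]
top tote_tail [([137.0, 348.9, 96.8, 83.6], 0.92), ([323.8, 185.6, 78.6, 67.5], 0.63), ([347.2, 237.8, 61.5, 13.2], 0.21)]
side tote [([401.1, 312.6, 83.1, 85.0], 0.77), ([282.1, 200.6, 50.5, 46.1], 0.55)]
side bed [([254.2, 300.1, 116.5, 143.4], 0.98), ([282.8, 200.9, 49.2, 45.0], 0.59)]
side rail [([260.4, 293.1, 111.6, 76.3], 0.7)]
side tote_bar [([403.8, 315.2, 83.3, 87.1], 0.75), ([283.7, 198.4, 51.2, 39.1], 0.69)]
side tote_front [([280.1, 200.3, 52.3, 44.4], 0.73), ([404.3, 314.6, 87.4, 84.1], 0.56)]
side tote_tail [([404.2, 314.4, 85.6, 89.1], 0.91), ([282.8, 199.2, 50.2, 42.3], 0.64), ([206.9, 243.8, 32.1, 34.0], 0.59), ([260.3, 292.4, 115.8, 72.1], 0.23)]
0.75
```

View pics/top0.png

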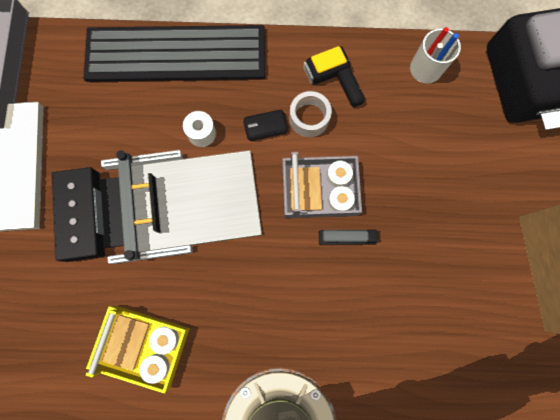

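View pics/side0.png

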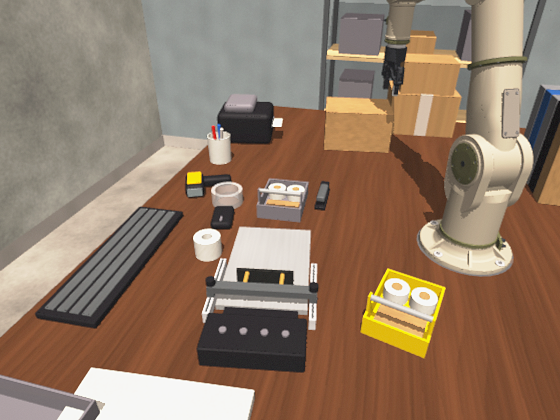

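View pics/wrist0.png

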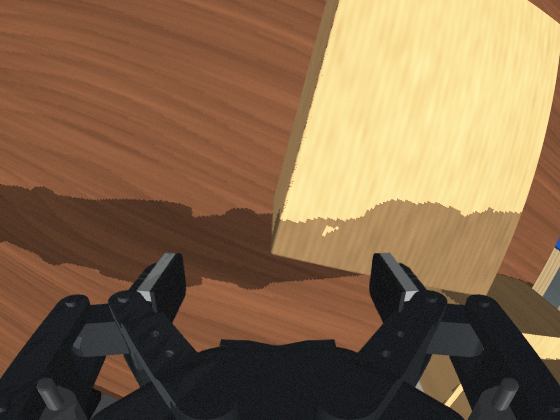

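The top view shows two totes: the grey one at (322,185), with its bar on the left at (295,183), and the yellow look-alike at (137,350). Description says grey, so I choose (322,185). The bed's step edge is near column 255, the stop is at (155,203) and the stapler sits close by at (348,237). Next is a close crop.

```bash
python3 - <<'E'
import cv2
im=cv2.imread('pics/top0.png')
c=im[135:265,95:395]; cv2.imwrite('pics/topcrop.png',cv2.resize(c[:, :150],None,fx=4.5,fy=4.5,interpolation=cv2.INTER_CUBIC))
cv2.imwrite('pics/topcrop2.png',cv2.resize(c[:,150:],None,fx=4.5,fy=4.5,interpolation=cv2.INTER_CUBIC))
im=cv2.imread('pics/side0.png')
cv2.imwrite('pics/sidecrop.png',cv2.resize(im[165:330,190:345],None,fx=3.6,fy=3.6,interpolation=cv2.INTER_CUBIC))
E
```

```text
(no output)
```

View pics/topcrop.png

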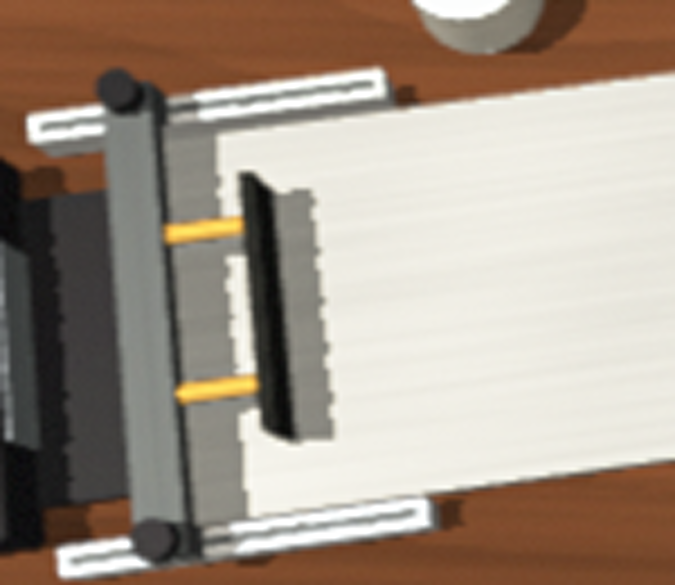

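View pics/topcrop2.png

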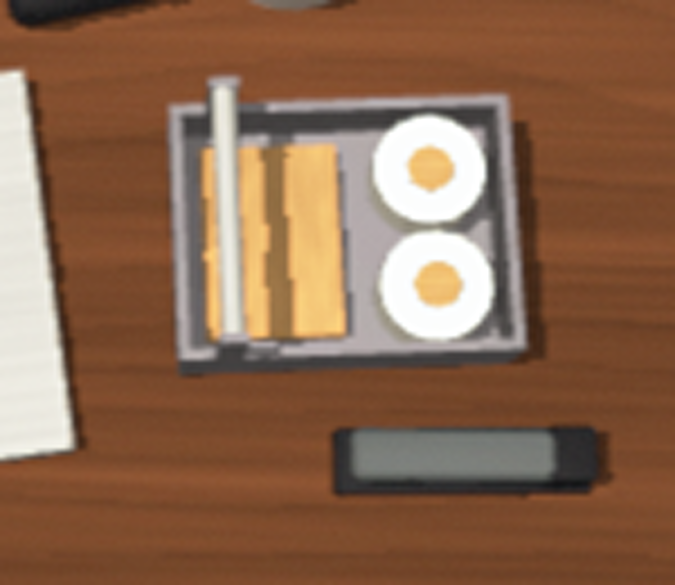

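View pics/sidecrop.png

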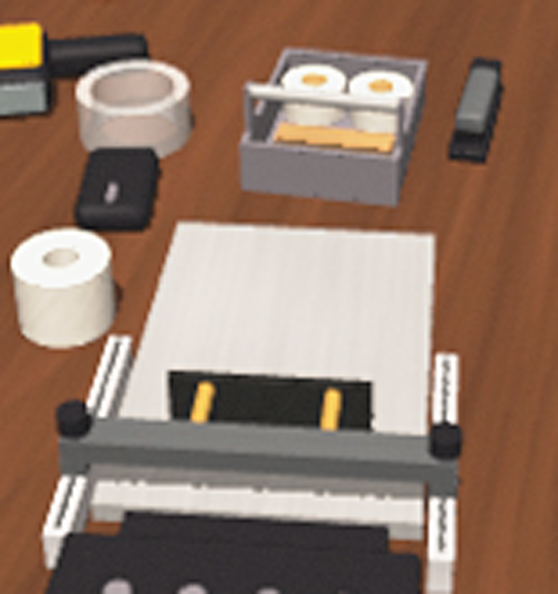

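```bash
cat > h.py <<'E'
import numpy as np,cv2
from scipy.spatial.transform import Rotation as R
from station import ctrl
def plane(cam,px,z,cal=None):
    c=cal or ctrl.get_calibration(cam); f=210/np.tan(np.radians(c['vertical_fov'])/2)
    d=np.array([px[0]-c['cx'],px[1]-c['cy']],float)
    if cam=='wrist':
        r=np.hypot(*d); th=r/f; v=np.array([*(d/max(r,1e-9)*np.sin(th)),np.cos(th)])
    else: v=np.array([*(d/f),1.])
    w=R.from_rotvec(c['attitude']).apply(v); p=np.array(c['position'])
    return p+w*(z-p[2])/w[2]
def proj(cam,P,cal=None):
    c=cal or ctrl.get_calibration(cam); f=210/np.tan(np.radians(c['vertical_fov'])/2)
    v=R.from_rotvec(c['attitude']).inv().apply(np.atleast_2d(P)-c['position'])
    if cam=='wrist':
        r=np.hypot(v[:,0],v[:,1]); th=np.arctan2(r,v[:,2]); k=f*th/np.maximum(r,1e-9)
        return np.c_[c['cx']+v[:,0]*k,c['cy']+v[:,1]*k]
    return np.c_[c['cx']+f*v[:,0]/v[:,2],c['cy']+f*v[:,1]/v[:,2]]
E
python3 - <<'E'
from h import *
q=lambda u,v,ox: ((u+.5)/4.5-.5+ox,(v+.5)/4.5-.5+135)
s=lambda u,v:((u+.5)/3.6-.5+190,(v+.5)/3.6-.5+165)
np.set_printoptions(precision=4,suppress=True)
for n,u,v,ox,z in [("bed near L",22,70,245,.014),("bed near R",75,448,245,.014),("far side R",245,518,95,.014),("farside L",218,130,95,.014),("tote FL",170,105,245,.045),("TL",508,95,245,.045),("TR",525,350,245,.045),("FR",180,358,245,.045),("barL",225,85,245,.08),("barR",233,338,245,.08),("stop topL",240,173,95,.056),("stop topR",262,430,95,.056),("stapler c TL",352,430,245,.04),("stapler RR",597,487,245,.03),("stapler TR",597,430,245,.03),("stapler L",335,490,245,.0)]:
    print(n,plane("top",q(u,v,ox),z))
print('side')
for n,u,v,z in [("bed near L",180,225,.014),("bed near R",435,235,.014),("tote FL",246,145,.045),("FR",404,155,.045),("TL",287,50,.045),("TR",426,60,.045),("barL",250,90,.08),("barR",405,103,.08),("Fbottom L",243,187,0),("Fbottom R",397,202,0),("stop L",168,372,.056),("stop R",373,382,.056)]:
    print(n,plane("side",s(u,v),z))
E
```

```text
bed near L [0.6095 0.0871 0.014 ]
bed near R [0.412  0.0523 0.014 ]
far side R [0.3694 0.3023 0.014 ]
farside L [0.5692 0.3332 0.014 ]
tote FL [0.583  0.0097 0.045 ]
TL [ 0.5937 -0.1604  0.045 ]
TR [ 0.4632 -0.1681  0.045 ]
FR [0.454  0.0013 0.045 ]
barL [ 0.5827 -0.0163  0.08  ]
barR [ 0.4581 -0.0228  0.08  ]
stop topL [0.5352 0.3064 0.056 ]
stop topR [0.4083 0.285  0.056 ]
stapler c TL [ 0.4217 -0.084   0.04  ]
stapler RR [ 0.3984 -0.2062  0.03  ]
stapler TR [ 0.4268 -0.2066  0.03  ]
stapler L [ 0.3963 -0.0801  0.    ]
side
bed near L [0.6062 0.0912 0.014 ]
bed near R [0.4115 0.0543 0.014 ]
tote FL [0.5764 0.0124 0.045 ]
FR [ 0.4496 -0.0052  0.045 ]
TL [ 0.59   -0.1546  0.045 ]
TR [ 0.4643 -0.1682  0.045 ]
barL [ 0.5808 -0.0157  0.08  ]
barR [ 0.4546 -0.0273  0.08  ]
Fbottom L [0.5821 0.0068 0.    ]
Fbottom R [ 0.4538 -0.0037  0.    ]
stop L [0.5359 0.3038 0.056 ]
stop R [0.4087 0.2808 0.056 ]
```

move_arm:
  rows:
    - {"roll":0.0715,"grip":-1}
    - {"roll":0.0715,"grip":-1}
    - {"roll":0.0715,"grip":-1}
    - {"y":-1,"grip":-1}
    - {"y":-1,"grip":-1}
    - {"y":-1,"grip":-1}
    - {"y":-1,"grip":-1}
    - {"y":-1,"grip":-1}

```text
validation failed for argument at $.ro...
```

```bash
cat >> h.py <<'E'
np.set_printoptions(precision=4,suppress=True)
def togo(p=None,head=None):
    """p: world target of TCP; head: wanted heading (deg) of tool y"""
    s=ctrl.get_state(); M=R.from_rotvec(s['eef_rot'])
    h=np.degrees(np.arctan2(*M.as_matrix()[[1,0],1]))
    print('t',round(s['time'],2),'tcp',s['ee_pos'],'yhead',round(h,2),'z',M.as_matrix()[:,2],'F',s['force'],'w',round(s['width'],3))
    if p is not None: print('togo units',M.inv().apply(np.array(p)-s['ee_pos'])/.025)
    if head is not None: print('roll units',-(head-h)/90)
E
python3 -c "
from h import *
togo([.5195,-.0195,.18],-86.3)"
```

```text
t 0.75 tcp [ 0.245  -0.5749  0.2313] yhead -66.92 z [ 0.      0.0001 -1.    ] F [-0.0314 -0.1916  0.6942] w 1.0
togo units [ 18.8101 -16.1351   2.0543]
roll units 0.2153396118125054
```

move_arm:
  rows:
    - {"x":0,"y":0,"z":0,"roll":0.07,"grip":-1}
    - {"x":0,"y":0,"z":0,"roll":0.07,"grip":-1}
    - {"x":0,"y":0,"z":0,"roll":0.07,"grip":-1}
    - {"x":0,"y":-1,"z":0,"roll":0,"grip":-1}
    - {"x":0,"y":-1,"z":0,"roll":0,"grip":-1}
    - {"x":0,"y":-1,"z":0,"roll":0,"grip":-1}
    - {"x":0,"y":-1,"z":0,"roll":0,"grip":-1}
    - {"x":0,"y":-1,"z":0,"roll":0,"grip":-1}

```text
time: 1.42
ee_pos: [0.2358, -0.4491, 0.2313]
eef_rot: [3.139, 0.115, 0.0]
force: [0.2, -0.2, 0.8]
width: 1.001
```

```bash
python3 -c "
from h import *
togo([.5195,-.0195,.18],-86.3)"
```

```text
t 1.42 tcp [ 0.2358 -0.4491  0.2313] yhead -85.82 z [ 0.0001 -0.0001 -1.    ] F [ 0.1679 -0.2342  0.8368] w 1.001
togo units [ 12.5717 -16.3107   2.0503]
roll units 0.005359768963572738
```

move_arm:
  rows:
    - {"x":0.75,"y":-1,"z":0,"roll":0,"grip":-1}
    - {"x":0.75,"y":-1,"z":0,"roll":0,"grip":-1}
    - {"x":0.75,"y":-1,"z":0,"roll":0,"grip":-1}
    - {"x":0.75,"y":-1,"z":0,"roll":0,"grip":-1}
    - {"x":0.75,"y":-1,"z":0,"roll":0,"grip":-1}
    - {"x":0.75,"y":-1,"z":0,"roll":0,"grip":-1}
    - {"x":0.75,"y":-1,"z":0,"roll":0,"grip":-1}
    - {"x":0.75,"y":-1,"z":0,"roll":0,"grip":-1}

```text
time: 2.08
ee_pos: [0.3715, -0.2385, 0.2316]
eef_rot: [3.139, 0.114, 0.001]
force: [1.3, -0.5, 0.4]
width: 0.999
```

move_arm:
  rows:
    - {"x":0.8,"y":-1,"z":0,"roll":0,"grip":-1}
    - {"x":0.8,"y":-1,"z":0,"roll":0,"grip":-1}
    - {"x":0.8,"y":-1,"z":0,"roll":0,"grip":-1}
    - {"x":0.8,"y":-1,"z":0,"roll":0,"grip":-1}
    - {"x":0.8,"y":-1,"z":0,"roll":0,"grip":-1}
    - {"x":0.8,"y":-1,"z":0,"roll":0,"grip":-1}
    - {"x":0.8,"y":-1,"z":0,"roll":0,"grip":-1}
    - {"x":0.8,"y":-1,"z":0,"roll":0,"grip":-1}

```text
time: 2.75
ee_pos: [0.5167, -0.0274, 0.2316]
eef_rot: [3.139, 0.114, 0.001]
force: [0.8, 0.1, -0.2]
width: 1.002
```

```bash
python3 - <<'E'
from h import *
togo([.5195,-.0195,.18],-86.3)
cal=ctrl.get_calibration('wrist')
im=ctrl.camera('wrist'); cv2.imwrite('pics/wrist1.png',im[:,:,::-1]); print(cal)
E
```

```text
t 2.75 tcp [ 0.5167 -0.0274  0.2316] yhead -85.84 z [ 0.0007 -0.0001 -1.    ] F [ 0.7901  0.1416 -0.1531] w 1.002
togo units [ 0.1348 -0.3088  2.065 ]
roll units 0.005089438212019104
{'vertical_fov': 65.70646984690485, 'cx': 277.2170964213181, 'cy': 204.3792315974011, 'position': array([ 0.5839, -0.0209,  0.3738]), 'attitude': array([ 2.1467, -1.998 , -0.2709])}
```

View pics/wrist1.png

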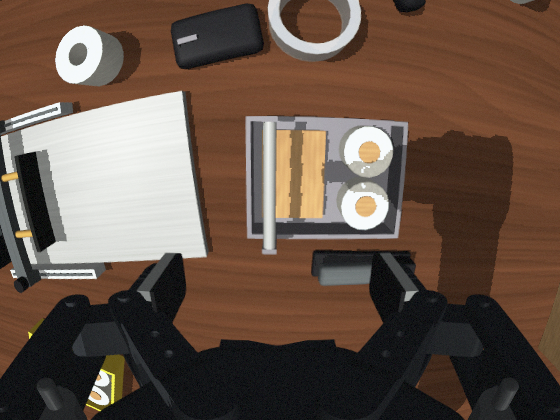

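The wrist view shows the grey tote (not the yellow one, at lower left), with its bar from (268,122) to (270,250). The bed's step edge runs from (184,93) to (206,257). I'll measure from this picture.

```bash
python3 - <<'E'
from h import *
im=cv2.imread('pics/wrist1.png')
cv2.imwrite('pics/w1c.png',cv2.resize(im[85:275,170:420],None,fx=3.1,fy=3.1,interpolation=cv2.INTER_CUBIC))
for n,px,z in [("bedL",(184,93),.014),("bedR",(206,257),.014),("barL",(268.5,122),.082),("barR",(269.5,250),.082),("FL",(247,117),.045),("FR",(247,239),.045),("TL",(407,124),.045),("TR",(401,238),.045),("stop1",(20,155),.056),("stop2",(36,248),.056),("stapler",(312,258),.035),("stapler",(410,250),.035)]:
    print(n,plane('wrist',px,z))
E
```

```text
bedL [0.6081 0.0937 0.014 ]
bedR [0.4135 0.0618 0.014 ]
barL [ 0.5812 -0.0056  0.082 ]
barR [ 0.4596 -0.0154  0.082 ]
FL [0.5842 0.0174 0.045 ]
FR [0.4545 0.0098 0.045 ]
TL [ 0.5945 -0.1494  0.045 ]
TR [ 0.4677 -0.1636  0.045 ]
stop1 [0.5372 0.3053 0.056 ]
stop2 [0.4137 0.2949 0.056 ]
stapler [ 0.4329 -0.0649  0.035 ]
stapler [ 0.4494 -0.1834  0.035 ]
```

View pics/w1c.png

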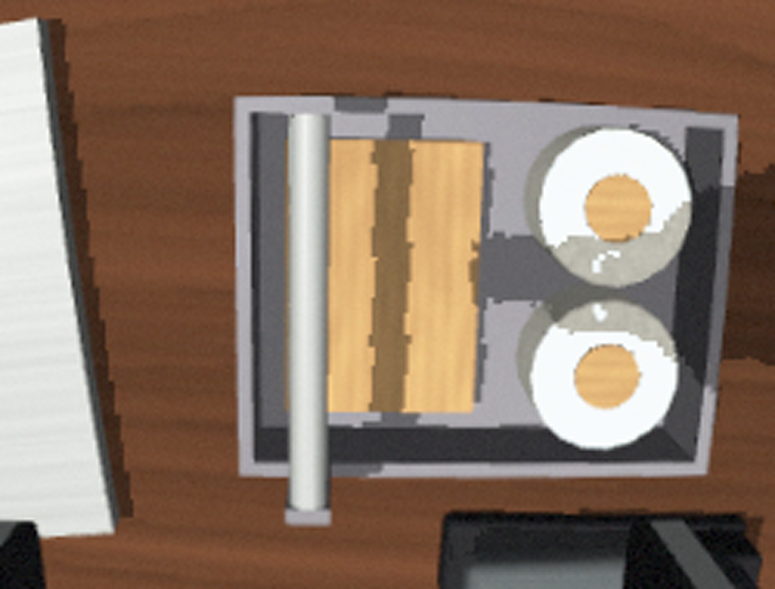

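```bash
python3 - <<'E'
from h import *
cal=dict(vertical_fov=65.70646984690485,cx=277.2171,cy=204.37923,position=np.array([.5839,-.0209,.3738]),attitude=np.array([2.1467,-1.998,-.2709]))
P={}
for n,px,z in [("bedL",(184,93),.014),("bedR",(206,257),.014),("barL",(268.5,122),.082),("barR",(269.5,250),.082),("FL",(246,116.5),.045),("FR",(247.5,238),.045),("TL",(407.5,122.5),.045),("TR",(400.5,238),.045)]:
    P[n]=plane('wrist',px,z,cal); print(n,P[n])
for a,b in [("bedL","bedR"),("barL","barR"),("FL","FR"),("TL","TR"),("TL","FL"),("TR","FR")]:
    d=P[a]-P[b]; print(a,b,np.linalg.norm(d),np.degrees(np.arctan2(d[1],d[0])), (P[a]+P[b])/2)
togo([.5195,-.0205,.18],-86.3)
E
```

```text
bedL [0.6062 0.0853 0.014 ]
bedR [0.4114 0.0549 0.014 ]
barL [ 0.5788 -0.0134  0.082 ]
barR [ 0.457  -0.0224  0.082 ]
FL [0.5823 0.0105 0.045 ]
FR [0.4533 0.0022 0.045 ]
TL [ 0.5927 -0.158   0.045 ]
TR [ 0.4638 -0.1704  0.045 ]
bedL bedR 0.19713514881261612 8.858399114570519 [0.5088 0.0701 0.014 ]
barL barR 0.12203947497421896 4.2080402039253215 [ 0.5179 -0.0179  0.082 ]
FL FR 0.12923482476882478 3.653528645109111 [0.5178 0.0063 0.045 ]
TL TR 0.12945364682606375 5.483950737002672 [ 0.5283 -0.1642  0.045 ]
TL FL 0.16877836363432275 -86.46076494782687 [ 0.5875 -0.0738  0.045 ]
TR FR 0.17291365880158907 -86.50865187735211 [ 0.4586 -0.0841  0.045 ]
t 2.8 tcp [ 0.5189 -0.0206  0.2316] yhead -85.44 z [ 0.0023  0.0035 -1.    ] F [0.5107 4.9011 0.634 ] w 0.998
togo units [0.0171 0.0035 2.0628]
roll units 0.009565542727625756
```

move_arm:
  rows:
    - {"x":0,"y":-0.06,"z":0.8,"roll":0.005,"grip":-1}
    - {"x":0,"y":0,"z":0.8,"roll":0,"grip":-1}
    - {"x":0,"y":0,"z":0.8,"roll":0,"grip":-1}
    - {"x":0,"y":0,"z":0.8,"roll":0,"grip":-1}
    - {"x":0,"y":0,"z":0.8,"roll":0,"grip":-1}
    - {"x":0,"y":0,"z":0.8,"roll":0,"grip":-1}
    - {"x":0,"y":0,"z":0.4,"roll":0,"grip":-1}
    - {"x":0,"y":0,"z":0.2,"roll":0,"grip":-1}

```text
time: 3.47
ee_pos: [0.5149, -0.0273, 0.0949]
eef_rot: [-3.14, -0.102, 0.004]
force: [-0.1, 0.1, 0.3]
width: 0.999
```

```bash
python3 - <<'E'
from h import *
cal=ctrl.get_calibration('wrist')
togo([.518,-.0185,.061],-86.3)
im=ctrl.camera('wrist'); cv2.imwrite('pics/wrist2.png',im[:,:,::-1])
im=ctrl.camera('side'); cv2.imwrite('pics/side2.png',cv2.resize(im[130:330,180:400,::-1],None,fx=3,fy=3))
E
```

```text
t 3.47 tcp [ 0.5149 -0.0273  0.0949] yhead -86.27 z [-0.0024  0.0003 -1.    ] F [-0.093   0.1199  0.3491] w 0.999
togo units [ 0.1507 -0.3435  1.3546]
roll units 0.00031599259613209873
```

View pics/wrist2.png

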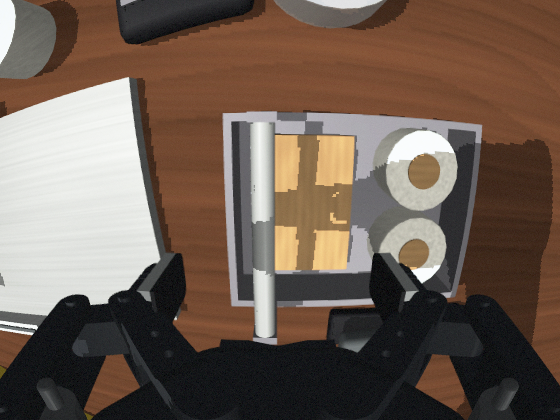

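View pics/side2.png

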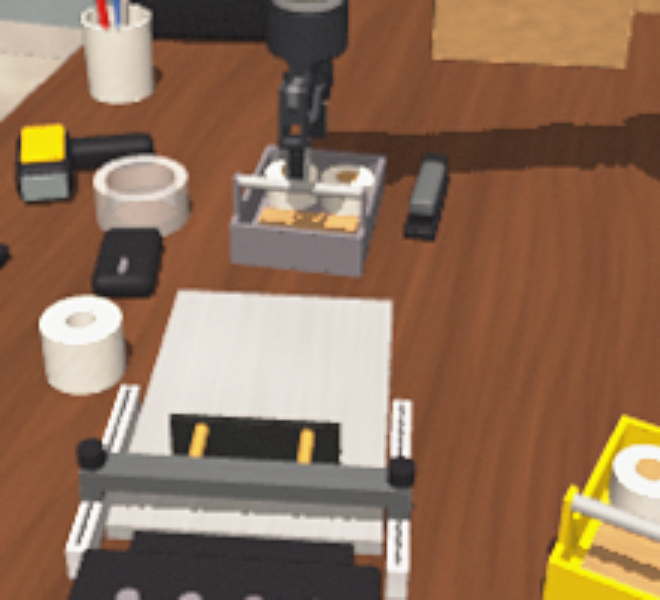

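move_arm:
  rows:
    - {"x":0.08,"y":-0.17,"z":0.3,"roll":0,"grip":-1}
    - {"x":0.07,"y":-0.17,"z":0.3,"roll":0,"grip":-1}
    - {"x":0,"y":0,"z":0.3,"roll":0,"grip":-1}
    - {"x":0,"y":0,"z":0.3,"roll":0,"grip":-1}
    - {"x":0,"y":0,"z":0.15,"roll":0,"grip":-1}
    - {"x":0,"y":0,"z":0,"roll":0,"grip":-1}

```text
time: 4.07
ee_pos: [0.5182, -0.0187, 0.0613]
eef_rot: [-3.14, -0.102, 0.003]
force: [0.1, 0.5, 0.3]
width: 0.999
```

```bash
python3 -c "
from h import *
togo([.518,-.0185,.061],-86.3)"
```

```text
t 4.07 tcp [ 0.5182 -0.0187  0.0613] yhead -86.27 z [-0.002   0.0001 -1.    ] F [0.1225 0.4855 0.2896] w 0.999
togo units [-0.0076 -0.0066  0.014 ]
roll units 0.0003041898573376519
```

move_arm:
  rows:
    - {"x":0,"y":0,"z":0,"roll":0,"grip":1}
    - {"x":0,"y":0,"z":0,"roll":0,"grip":1}
    - {"x":0,"y":0,"z":0,"roll":0,"grip":1}
    - {"x":0,"y":0,"z":0,"roll":0,"grip":1}
    - {"x":0,"y":0,"z":0,"roll":0,"grip":1}
    - {"x":0,"y":0,"z":0,"roll":0,"grip":1}
    - {"x":0,"y":0,"z":0,"roll":0,"grip":1}
    - {"x":0,"y":0,"z":0,"roll":0,"grip":1}

```text
time: 4.73
ee_pos: [0.5192, -0.0188, 0.0629]
eef_rot: [3.14, 0.102, 0.001]
force: [-1.6, -1.3, 3.8]
width: 0.116
```

```bash
python3 -c "
from h import *
togo([.518,-.0185,.061],-86.3)"
```

```text
t 4.73 tcp [ 0.5192 -0.0188  0.0629] yhead -86.29 z [ 0.0005 -0.0002 -1.    ] F [-1.5974 -1.2737  3.8035] w 0.116
togo units [-0.047  -0.0139  0.0765]
roll units 0.0001329745751137226
```

move_arm:
  rows:
    - {"x":0,"y":0,"z":-0.15,"roll":0,"grip":1}
    - {"x":0,"y":0,"z":-0.2,"roll":0,"grip":1}
    - {"x":0,"y":0,"z":-0.2,"roll":0,"grip":1}
    - {"x":0,"y":0,"z":-0.2,"roll":0,"grip":1}
    - {"x":0,"y":0,"z":-0.15,"roll":0,"grip":1}
    - {"x":0,"y":0,"z":0,"roll":0,"grip":1}

```text
time: 5.23
ee_pos: [0.5194, -0.0183, 0.0859]
eef_rot: [-3.14, -0.102, -0.002]
force: [0.1, 0.4, -7.0]
width: 0.116
```

```bash
python3 - <<'E'
from h import *
togo([.5075,.0848,.085],-80.4)
im=ctrl.camera('side'); cv2.imwrite('pics/side3.png',cv2.resize(im[130:330,180:400,::-1],None,fx=3,fy=3))
E
```

```text
t 5.23 tcp [ 0.5194 -0.0183  0.0859] yhead -86.26 z [ 0.0011  0.0001 -1.    ] F [ 0.0979  0.3976 -7.0333] w 0.116
togo units [-0.2073 -4.1482  0.0377]
roll units -0.06513947825337678
```

View pics/side3.png

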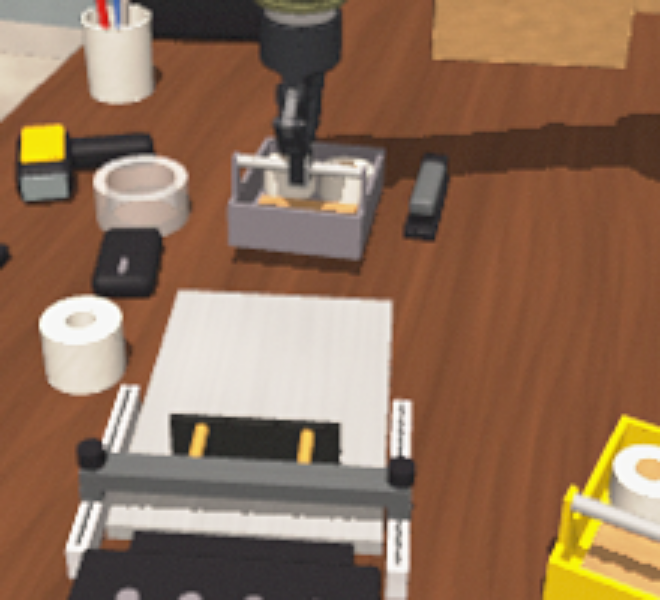

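The side view shows the leading end lifted, with a shadow under it, and the tail still on the desk. Next I tow it over the step.

move_arm:
  rows:
    - {"x":0,"y":-0.15,"z":0,"roll":-0.002,"grip":1}
    - {"x":0,"y":-0.28,"z":0,"roll":-0.005,"grip":1}
    - {"x":0,"y":-0.28,"z":0,"roll":-0.005,"grip":1}
    - {"x":0,"y":-0.28,"z":0,"roll":-0.005,"grip":1}
    - {"x":0,"y":-0.28,"z":0,"roll":-0.005,"grip":1}
    - {"x":0,"y":-0.28,"z":0,"roll":-0.005,"grip":1}
    - {"x":0,"y":-0.28,"z":0,"roll":-0.005,"grip":1}
    - {"x":0,"y":-0.28,"z":0,"roll":-0.005,"grip":1}

```text
time: 5.95
ee_pos: [0.5142, 0.0349, 0.0851]
eef_rot: [-3.135, -0.195, -0.0]
force: [0.3, 0.2, -7.5]
width: 0.118
```

```bash
python3 - <<'E'
from h import *
togo([.5075,.0848,.085],-80.4)
E
```

```text
t 5.95 tcp [0.5142 0.0349 0.0851] yhead -82.87 z [ 0.      0.0001 -1.    ] F [ 0.3198  0.2123 -7.4543] w 0.118
togo units [-0.0168 -2.0122  0.0037]
roll units -0.027469712945358854
```

```bash
python3 - <<'E'
from h import *
im=ctrl.camera('side'); cv2.imwrite('pics/side4.png',cv2.resize(im[130:330,180:400,::-1],None,fx=3,fy=3))
im=ctrl.camera('wrist'); cv2.imwrite('pics/wrist4.png',im[:,:,::-1])
togo()
E
```

```text
t 6.05 tcp [0.5142 0.0358 0.0852] yhead -82.78 z [ 0.0004  0.0006 -1.    ] F [-0.3095 -0.1225 -5.7843] w 0.115
```

View pics/side4.png

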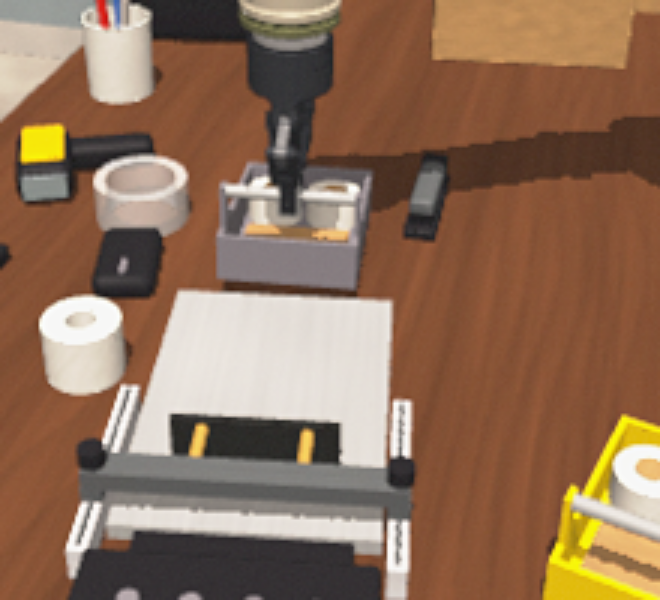

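View pics/wrist4.png

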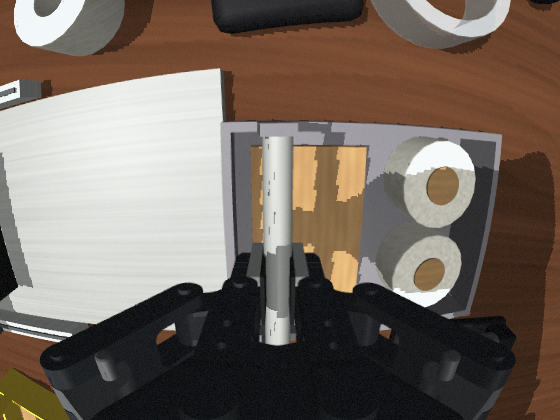

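move_arm:
  rows:
    - {"x":0,"y":-0.2,"z":0,"roll":-0.004,"grip":1}
    - {"x":0,"y":-0.28,"z":0,"roll":-0.004,"grip":1}
    - {"x":0,"y":-0.28,"z":0,"roll":-0.004,"grip":1}
    - {"x":0,"y":-0.28,"z":0,"roll":-0.004,"grip":1}
    - {"x":0,"y":-0.28,"z":0,"roll":-0.004,"grip":1}
    - {"x":0,"y":-0.28,"z":0,"roll":-0.004,"grip":1}
    - {"x":0,"y":-0.28,"z":0,"roll":-0.004,"grip":1}
    - {"x":0,"y":-0.12,"z":0,"roll":0,"grip":1}

```text
time: 6.72
ee_pos: [0.5069, 0.0851, 0.0852]
eef_rot: [-3.13, -0.266, -0.0]
force: [0.0, -1.0, -4.7]
width: 0.119
```

```bash
python3 - <<'E'
from h import *
togo([.5075,.0848,.085],-80.4)
im=ctrl.camera('top'); cv2.imwrite('pics/top5.png',cv2.resize(im[125:285,80:400,::-1],None,fx=2.5,fy=2.5,interpolation=cv2.INTER_CUBIC))
im=ctrl.camera('side'); cv2.imwrite('pics/side5.png',cv2.resize(im[130:330,180:400,::-1],None,fx=3,fy=3))
togo()
E
```

```text
t 6.72 tcp [0.5069 0.0851 0.0852] yhead -80.3 z [ 0.0002  0.0006 -1.    ] F [ 0.0235 -0.9629 -4.6846] w 0.119
togo units [0.0232 0.0158 0.0083]
roll units 0.0010977516173604662
t 6.82 tcp [0.507  0.0851 0.0853] yhead -80.32 z [ 0.0004  0.0011 -1.    ] F [-0.3296  1.7064 -2.9924] w 0.116
```

View pics/top5.png

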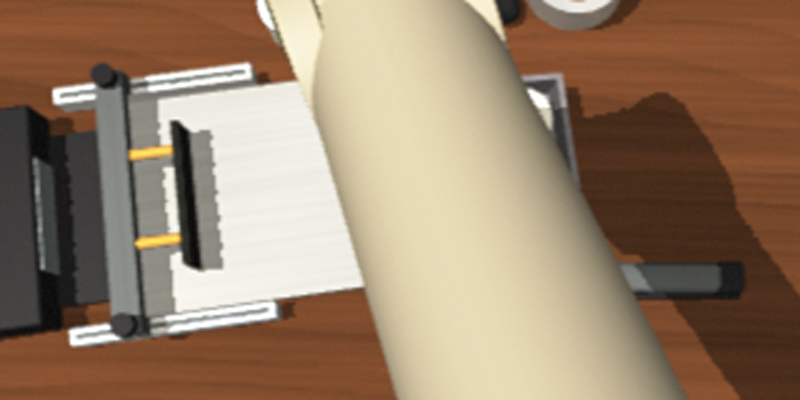

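View pics/side5.png

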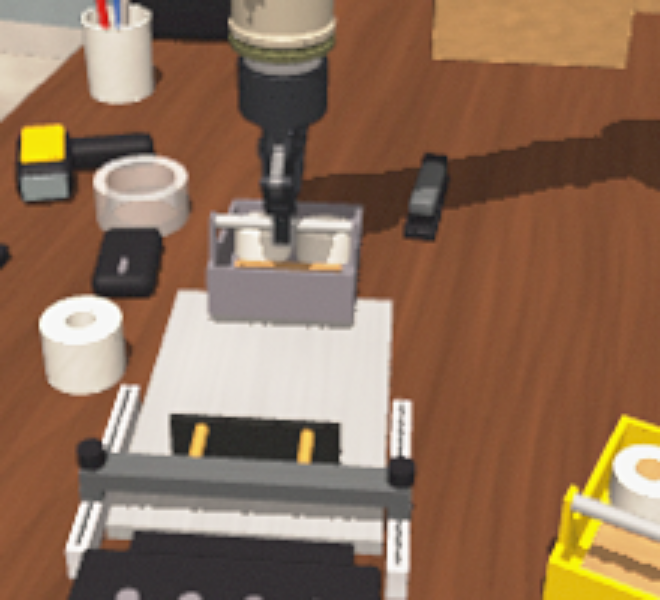

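move_arm:
  rows:
    - {"x":0,"y":0,"z":0.08,"roll":0,"grip":1}
    - {"x":0,"y":0,"z":0.08,"roll":0,"grip":1}
    - {"x":0,"y":0,"z":0.06,"roll":0,"grip":1}
    - {"x":0,"y":0,"z":0.04,"roll":0,"grip":1}
    - {"x":0,"y":0,"z":0,"roll":0,"grip":1}

```text
time: 7.23
ee_pos: [0.5076, 0.084, 0.0799]
eef_rot: [-3.13, -0.263, -0.002]
force: [-4.1, 2.9, 10.0]
width: 0.117
```

```bash
python3 - <<'E'
from h import *
togo()
im=ctrl.camera('side'); cv2.imwrite('pics/side6.png',cv2.resize(im[160:300,220:330,::-1],None,fx=5,fy=4.2,interpolation=cv2.INTER_CUBIC))
E
```

```text
t 7.23 tcp [0.5076 0.084  0.0799] yhead -80.41 z [ 0.0014  0.0004 -1.    ] F [-4.104   2.9025  9.9857] w 0.117
```

View pics/side6.png

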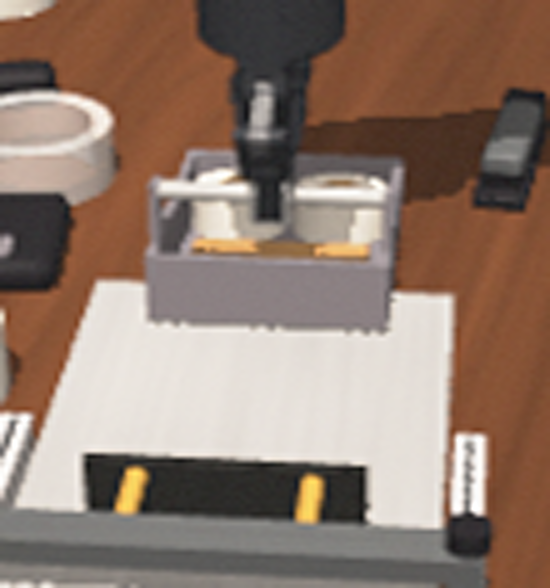

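```bash
python3 - <<'E'
from h import *
s=lambda u,v:((u+.5)/5-.5+220,(v+.5)/4.2-.5+160)
O=np.array([.51,.07]);a=np.radians(99.6);X=np.array([np.cos(a),np.sin(a)]);Y=np.array([-X[1],X[0]])
def b(n,u,v,z):
    p=plane('side',s(u,v),z)[:2]-O; print(n,(p@X)*1000,(p@Y)*1000)
b('FL',148,320,.017);b('FR',388,328,.017);b('bedL',97,283,.014);b('bedR',455,295,.014)
b('stL',85,455,.056);b('stR',367,466,.056)
b('barL',153,187,.096);b('barR',392,200,.096)
E
```

```text
FL 47.482399401178746 -64.61313742721259
FR 44.83558825426601 65.0237807863348
bedL 4.3277485398094555 -100.28582856940889
bedR 0.5848637449904615 100.06583789843047
stL 226.07191715784933 -63.92005868853297
stR 224.17209317276365 64.16973553516361
barL 12.660720100195713 -64.27185185292838
barR 16.80888144073407 63.84863925996569
```

move_arm:
  rows:
    - {"x":0,"y":0,"z":-0.05,"roll":0,"grip":1}
    - {"x":0,"y":0,"z":0,"roll":0,"grip":1}
    - {"x":0,"y":0,"z":0,"roll":0,"grip":-1}
    - {"x":0,"y":0,"z":0,"roll":0,"grip":-1}
    - {"x":0,"y":0,"z":0,"roll":0,"grip":-1}
    - {"x":0,"y":0,"z":0,"roll":0,"grip":-1}
    - {"x":0,"y":0,"z":0,"roll":0,"grip":-1}
    - {"x":0,"y":0,"z":0,"roll":0,"grip":-1}

```text
time: 7.95
ee_pos: [0.5071, 0.0833, 0.0798]
eef_rot: [3.131, 0.262, -0.0]
force: [-0.0, 0.6, 0.4]
width: 0.949
```

```bash
python3 - <<'E'
from h import *
togo()
E
```

```text
t 7.95 tcp [0.5071 0.0833 0.0798] yhead -80.43 z [-0.     -0.0001 -1.    ] F [-0.0301  0.6118  0.4473] w 0.949
```

move_arm:
  rows:
    - {"x":0,"y":0,"z":-0.4,"roll":0,"grip":-1}
    - {"x":0,"y":0,"z":-0.8,"roll":0,"grip":-1}
    - {"x":0,"y":0,"z":-1,"roll":0,"grip":-1}
    - {"x":0,"y":0,"z":-1,"roll":-0.07,"grip":-1}
    - {"x":0,"y":0,"z":-0.8,"roll":-0.075,"grip":-1}
    - {"x":0,"y":0,"z":-0.4,"roll":-0.075,"grip":-1}
    - {"x":0,"y":0,"z":0,"roll":-0.075,"grip":-1}
    - {"x":0,"y":0,"z":0,"roll":-0.075,"grip":-1}

```text
time: 8.62
ee_pos: [0.5077, 0.0837, 0.1918]
eef_rot: [2.92, 1.157, 0.004]
force: [-0.4, -0.3, -0.9]
width: 1.002
```

move_arm:
  rows:
    - {"x":0,"y":0,"z":0,"roll":-0.075,"grip":-1}
    - {"x":0,"y":0,"z":0,"roll":-0.075,"grip":-1}
    - {"x":0,"y":0,"z":0,"roll":-0.075,"grip":-1}
    - {"x":0,"y":0,"z":0,"roll":-0.075,"grip":-1}
    - {"x":0,"y":0,"z":0,"roll":-0.075,"grip":-1}
    - {"x":0,"y":0,"z":0,"roll":-0.075,"grip":-1}
    - {"x":0,"y":0,"z":0,"roll":-0.075,"grip":-1}
    - {"x":0,"y":0,"z":0,"roll":-0.06,"grip":-1}

```text
time: 9.28
ee_pos: [0.5071, 0.0835, 0.1907]
eef_rot: [2.104, 2.332, 0.001]
force: [-0.5, -0.2, -0.5]
width: 0.999
```

```bash
python3 - <<'E'
from h import *
print(ctrl.get_state()['joints'])
togo([.5367,-.0878,.014],9.6)
im=ctrl.camera('side'); cv2.imwrite('pics/side7.png',cv2.resize(im[130:330,180:400,::-1],None,fx=3,fy=3))
E
```

```text
[ 0.4128  0.2419 -0.7399  1.7077  0.1709  1.2574 -0.2627]
t 9.28 tcp [0.5071 0.0835 0.1907] yhead 5.89 z [ 0.0006 -0.0001 -1.    ] F [-0.5469 -0.1511 -0.4925] w 0.999
togo units [-6.9375  0.4696  7.0677]
roll units -0.04123244669879781
```

View pics/side7.png

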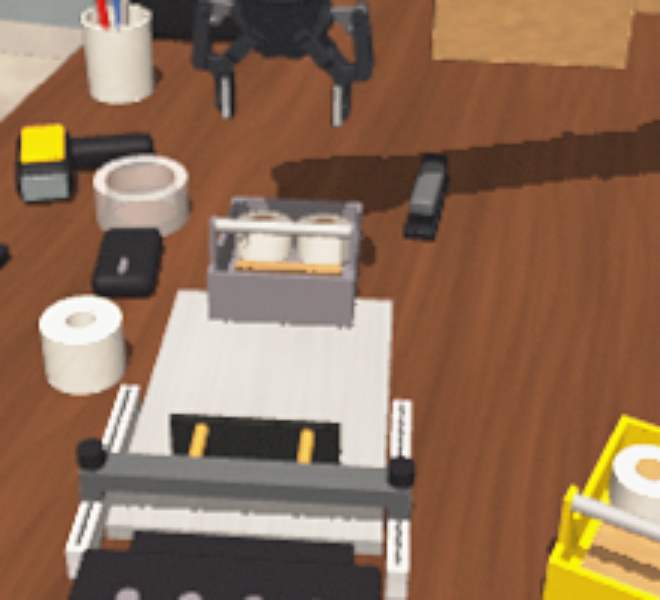

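move_arm:
  rows:
    - {"x":0,"y":0,"z":0,"roll":-0.041,"grip":-1}
    - {"x":-0.8,"y":0,"z":0,"roll":0,"grip":-1}
    - {"x":-1,"y":0,"z":0,"roll":0,"grip":-1}
    - {"x":-1,"y":0,"z":0,"roll":0,"grip":-1}
    - {"x":-1,"y":0,"z":0,"roll":0,"grip":-1}
    - {"x":-1,"y":0,"z":0,"roll":0,"grip":-1}
    - {"x":-1,"y":0,"z":0,"roll":0,"grip":-1}
    - {"x":-0.8,"y":0,"z":0,"roll":0,"grip":-1}

```text
time: 10.0
ee_pos: [0.5336, -0.0817, 0.1905]
eef_rot: [2.04, 2.388, -0.0]
force: [0.7, 0.3, -0.7]
width: 0.996
```

```bash
python3 - <<'E'
from h import *
togo([.5367,-.0878,.014],9.6)
import pickle
c=ctrl.get_calibration('wrist'); im=ctrl.camera('wrist'); pickle.dump(c,open('c8.pkl','wb')); cv2.imwrite('pics/wrist8.png',im[:,:,::-1])
im=ctrl.camera('top'); cv2.imwrite('pics/top8.png',cv2.resize(im[125:285,80:400,::-1],None,fx=2.5,fy=2.5,interpolation=cv2.INTER_CUBIC))
E
```

```text
t 10.0 tcp [ 0.5336 -0.0817  0.1905] yhead 8.98 z [ 0.0004 -0.0006 -1.    ] F [ 0.7295  0.3324 -0.6551] w 0.996
togo units [-0.2542  0.0825  7.0583]
roll units -0.006849180985378527
```

View pics/wrist8.png

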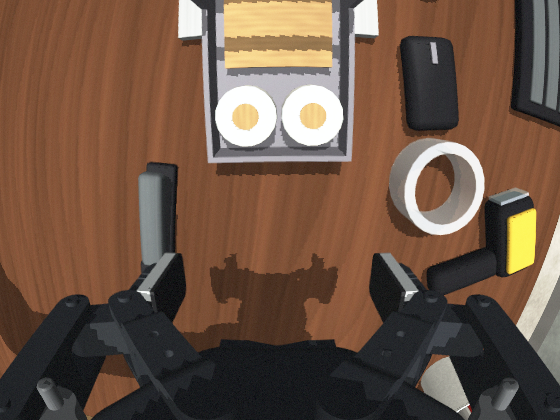

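View pics/top8.png

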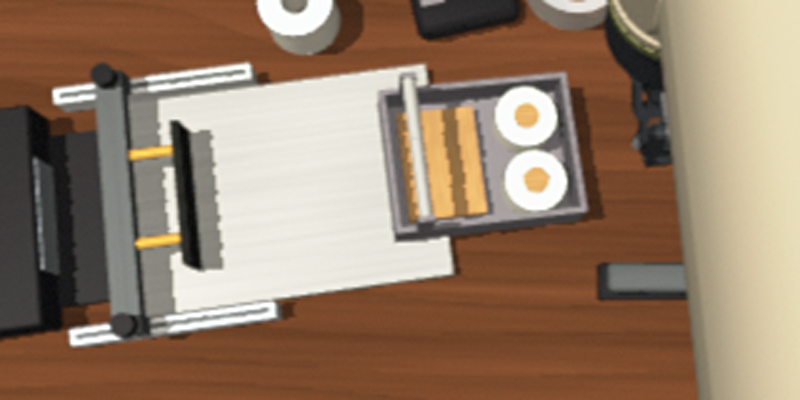

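```bash
python3 - <<'E'
from h import *
import pickle
s=lambda u,v:((u+.5)/2.5-.5+80,(v+.5)/2.5-.5+125)
O=np.array([.51,.07]);a=np.radians(99.6);X=np.array([np.cos(a),np.sin(a)]);Y=np.array([-X[1],X[0]])
def b(n,p):
    p=p[:2]-O; print(n,(p@X)*1000,(p@Y)*1000)
for n,u,v,z in [('FL',380,92,.063),('FR',396,236,.063),('TL',567,75,.045),('TR',586,210,.045),('bedL',427,66,.014),('bedR',453,275,.014)]: b(n,plane('top',s(u,v),z))
c=pickle.load(open('c8.pkl','rb'))
for n,px in [('TR',(209,161)),('TL',(352,160))]: b('w'+n,plane('wrist',px,.045,c))
togo()
E
```

```text
FL 41.77549574033471 -63.35641826652599
FR 43.354325935463756 66.75450231462351
TL -126.81621638364787 -62.11710514096051
TR -124.77764280917631 63.390908704286225
bedL -1.7601317222860744 -98.35278130101099
bedR -0.15192659524169977 100.6435536157947
wTR -122.60551863023892 62.9291670956722
wTL -123.08444246097295 -66.36226310808952
t 10.1 tcp [ 0.5336 -0.0842  0.19  ] yhead 8.71 z [-0.0002 -0.0014 -1.    ] F [-0.1998 -0.0221 -0.5858] w 1.002
```

move_arm:
  rows:
    - {"x":-0.2,"y":0.06,"z":0.6,"roll":-0.008,"grip":-1}
    - {"x":0,"y":0,"z":1,"roll":0,"grip":-1}
    - {"x":0,"y":0,"z":1,"roll":0,"grip":-1}
    - {"x":0,"y":0,"z":1,"roll":0,"grip":-1}
    - {"x":0,"y":0,"z":1,"roll":0,"grip":-1}
    - {"x":0,"y":0,"z":0.9,"roll":0,"grip":-1}
    - {"x":0,"y":0,"z":0.5,"roll":0,"grip":-1}
    - {"x":0,"y":0,"z":0,"roll":0,"grip":-1}

```text
time: 10.77
ee_pos: [0.534, -0.0833, 0.0375]
eef_rot: [-2.018, -2.402, 0.003]
force: [-0.3, 0.8, -0.8]
width: 1.004
```

```bash
python3 - <<'E'
from h import *
togo([.5367,-.0878,.014],9.6)
E
```

```text
t 10.77 tcp [ 0.534  -0.0833  0.0375] yhead 9.91 z [-0.0044  0.0013 -1.    ] F [-0.342   0.7551 -0.8284] w 1.004
togo units [-0.2     0.0809  0.9412]
roll units 0.003499358362914901
```

move_arm:
  rows:
    - {"x":0,"y":0.08,"z":0.3,"roll":0.0035,"grip":-1}
    - {"x":0,"y":0,"z":0.3,"roll":0,"grip":-1}
    - {"x":0,"y":0,"z":0.25,"roll":0,"grip":-1}
    - {"x":0,"y":0,"z":0.08,"roll":0,"grip":-1}
    - {"x":0,"y":0,"z":0,"roll":0,"grip":-1}

```text
time: 11.18
ee_pos: [0.5376, -0.0838, 0.0164]
eef_rot: [-2.027, -2.4, 0.0]
force: [0.4, 0.1, 0.5]
width: 0.999
```

```bash
cat >> h.py <<'E'
O=np.array([.51,.07]);_a=np.radians(99.6);X=np.array([np.cos(_a),np.sin(_a)]);Y=np.array([-X[1],X[0]])
def bed():
    s=ctrl.get_state(); p=s['ee_pos'][:2]-O; f=s['force'][:2]
    M=R.from_rotvec(s['eef_rot']).as_matrix()
    print('t %.2f along %.1f lat %.1f z %.1f | F along %.2f lat %.2f Fz %.2f | Mz %.3f yhead %.2f'%(s['time'],p@X*1e3,p@Y*1e3,s['ee_pos'][2]*1e3,f@X,f@Y,s['force'][2],s['ft_torque'][2],np.degrees(np.arctan2(M[1,1],M[0,1]))))
E
python3 - <<'E'
from h import *
bed()
im=ctrl.camera('wrist'); cv2.imwrite('pics/wrist9.png',im[:,:,::-1])
E
```

```text
t 11.18 along -156.2 lat -1.6 z 16.4 | F along 0.01 lat -0.41 Fz 0.47 | Mz 0.018 yhead 9.62
```

View pics/wrist9.png

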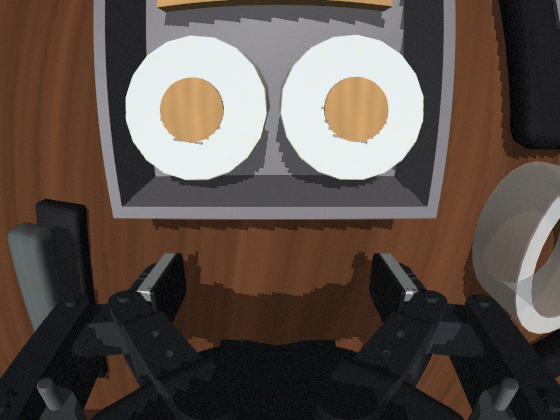

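```bash
python3 - <<'E'
from h import *
for n,px,z in [('tape',(311,113),.048),('label',(200,126),.055),('mouse',(266,125),.026),('staplerL',(320,231),.04),('staplerR',(377,231),.04)]:
    p=plane('top',px,z)[:2]-O; print(n,p@X*1e3,p@Y*1e3)
E
```

```text
tape -151.75658496099052 -158.79857641057538
label 103.53325188908964 -158.74374503898204
mouse -45.95762929659171 -152.72562881555658
staplerL -130.59794457017594 113.72977788058978
staplerR -255.26188567821194 130.94998002278658
```

move_arm:
  rows:
    - {"x":0.2,"y":0.03,"z":0,"roll":0,"grip":-1}
    - {"x":0.2,"y":0.03,"z":0,"roll":0,"grip":-1}
    - {"x":0.2,"y":0,"z":0,"roll":0,"grip":-1}
    - {"x":0.2,"y":0,"z":0,"roll":0,"grip":-1}
    - {"x":0.15,"y":0,"z":0,"roll":0,"grip":-1}
    - {"x":0.15,"y":0,"z":0,"roll":0,"grip":-1}
    - {"x":0.15,"y":0,"z":0,"roll":0,"grip":-1}

```text
time: 11.82
ee_pos: [0.5343, -0.0536, 0.0168]
eef_rot: [2.028, 2.398, -0.001]
force: [1.5, -4.8, 0.9]
width: 1.0
```

```bash
python3 -c "
from h import *
bed()"
```

```text
t 11.82 along -125.9 lat -3.3 z 16.8 | F along -4.98 lat -0.72 Fz 0.88 | Mz 0.034 yhead 9.57
```

move_arm:
  rows:
    - {"x":0.2,"y":0,"z":0,"roll":0,"grip":-1}
    - {"x":0.2,"y":0,"z":0,"roll":0,"grip":-1}
    - {"x":0.2,"y":0,"z":0,"roll":0,"grip":-1}
    - {"x":0.2,"y":0,"z":0,"roll":0,"grip":-1}
    - {"x":0.15,"y":0,"z":0,"roll":0,"grip":-1}
    - {"x":0.15,"y":0,"z":0,"roll":0,"grip":-1}

```text
time: 12.32
ee_pos: [0.5297, -0.0268, 0.0169]
eef_rot: [2.028, 2.397, -0.001]
force: [1.8, -6.6, 2.4]
width: 1.0
```

```bash
python3 - <<'E'
from h import *
bed()
im=ctrl.camera('side'); cv2.imwrite('pics/side10.png',cv2.resize(im[130:330,180:400,::-1],None,fx=3,fy=3))
bed()
E
```

```text
t 12.32 along -98.7 lat -3.3 z 16.9 | F along -6.82 lat -0.68 Fz 2.40 | Mz 0.039 yhead 9.55
t 12.37 along -97.7 lat -3.4 z 16.9 | F along -6.44 lat -0.27 Fz 2.18 | Mz 0.026 yhead 9.60
```

View pics/side10.png

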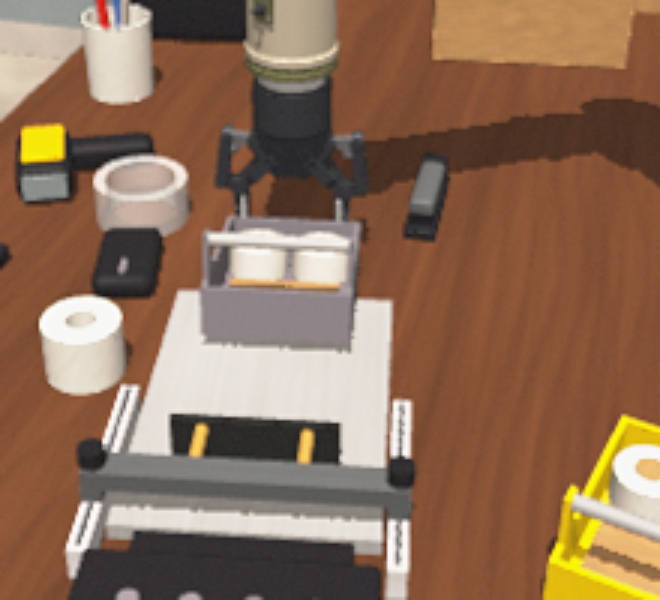

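move_arm:
  rows:
    - {"x":0.15,"y":0,"z":0,"roll":0,"grip":-1}
    - {"x":0.15,"y":0,"z":0,"roll":0,"grip":-1}
    - {"x":0.15,"y":0,"z":0,"roll":0,"grip":-1}

```text
time: 12.62
ee_pos: [0.5282, -0.0164, 0.0171]
eef_rot: [2.028, 2.396, -0.001]
force: [1.1, -8.0, 5.2]
width: 0.997
```

```bash
python3 - <<'E'
from h import *
bed()
im=ctrl.camera('side'); cv2.imwrite('pics/side11.png',cv2.resize(im[130:330,180:400,::-1],None,fx=3,fy=3))
bed()
E
```

```text
t 12.62 along -88.2 lat -3.5 z 17.1 | F along -8.06 lat 0.24 Fz 5.23 | Mz 0.083 yhead 9.51
t 12.67 along -87.2 lat -3.6 z 17.2 | F along -7.96 lat 0.62 Fz 4.15 | Mz 0.085 yhead 9.57
```

View pics/side11.png

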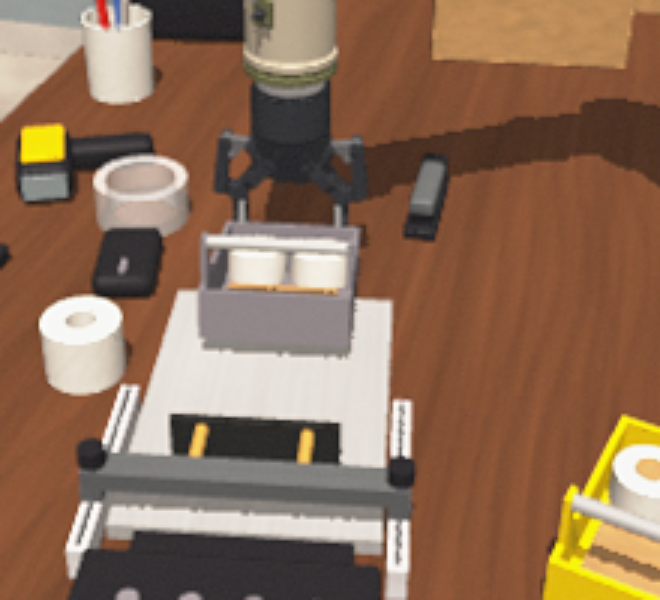

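move_arm:
  rows:
    - {"x":-0.2,"y":0,"z":0,"roll":0,"grip":-1}
    - {"x":-0.3,"y":0,"z":0,"roll":0,"grip":-1}
    - {"x":-0.2,"y":0,"z":0,"roll":0,"grip":-1}
    - {"x":0,"y":0,"z":0,"roll":0,"grip":-1}

```text
time: 13.0
ee_pos: [0.5305, -0.0333, 0.0163]
eef_rot: [-2.029, -2.398, 0.001]
force: [0.6, -0.8, 0.2]
width: 1.001
```

```bash
python3 - <<'E'
from h import *
bed()
im=ctrl.camera('side'); cv2.imwrite('pics/side12.png',cv2.resize(im[130:330,180:400,::-1],None,fx=3,fy=3))
import pickle
c=ctrl.get_calibration('wrist'); im=ctrl.camera('wrist'); pickle.dump(c,open('c12.pkl','wb')); cv2.imwrite('pics/wrist12.png',im[:,:,::-1])
bed()
E
```

```text
t 13.00 along -105.2 lat -2.9 z 16.3 | F along -0.87 lat -0.48 Fz 0.22 | Mz 0.010 yhead 9.52
t 13.10 along -103.9 lat -3.0 z 16.4 | F along 0.14 lat 0.51 Fz -0.12 | Mz -0.028 yhead 9.58
```

View pics/side12.png

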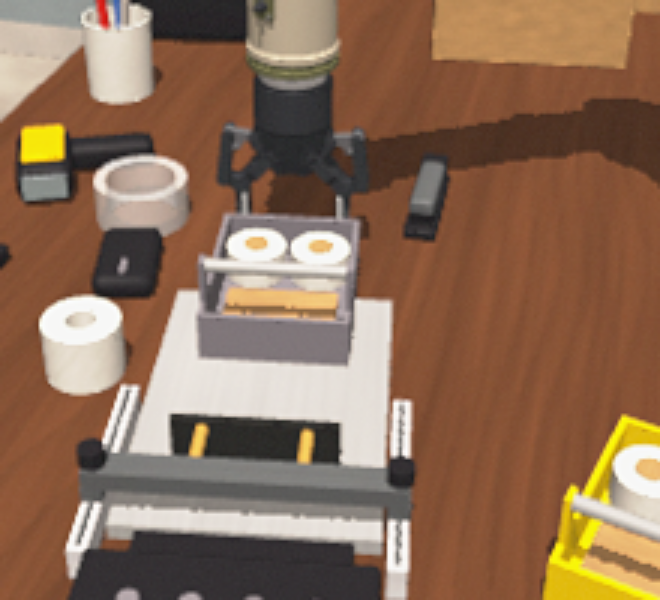

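View pics/wrist12.png

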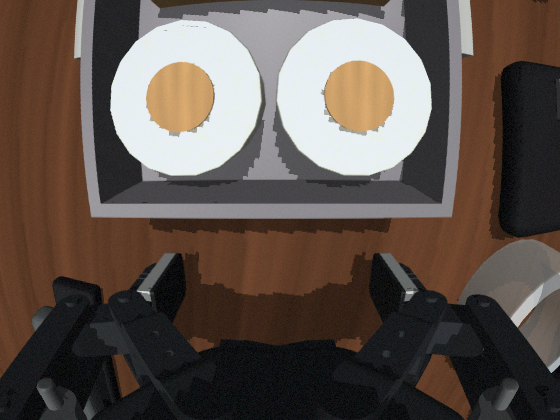

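The tote has rocked flat on the bed, with its tail rim in the wrist view running from (91,216) to (453,216). Next I check its position.

```bash
python3 - <<'E'
from h import *
import pickle
c=pickle.load(open('c12.pkl','rb'))
for n,px in [('TR',(91.5,216.5)),('TL',(452.5,217))]:
    p=plane('wrist',px,.059,c)[:2]-O; print(n,p@X*1e3,p@Y*1e3)
s=lambda u,v:((u+.5)/3-.5+180,(v+.5)/3-.5+130)
for n,u,v,z in [('FL',199,354,.014),('FR',349,361,.014),('FLr',200,317,.059),('FRr',353,324,.059),('bedR',392,301,.014),('stL',170,415,.056),('stR',340,422,.056)]:
    p=plane('side',s(u,v),z)[:2]-O; print(n,p@X*1e3,p@Y*1e3)
E
```

```text
TR -67.28836434555653 63.815483535404645
TL -67.65219230469357 -65.86132609363156
FL 96.03585703884609 -65.51270552956395
FR 94.60797389482859 64.62835211370026
FLr 103.47093368461043 -61.49242288163874
FRr 102.16070761415679 67.4428147853173
bedR 1.3417515796418502 99.34333835733801
stL 226.28575716884458 -64.49147198819875
stR 223.36196675030908 64.11941786355787
```

move_arm:
  rows:
    - {"x":0.2,"y":0,"z":0,"roll":0,"grip":-1}
    - {"x":0.2,"y":0,"z":0,"roll":0,"grip":-1}
    - {"x":0.2,"y":0,"z":0,"roll":0,"grip":-1}
    - {"x":0.2,"y":0,"z":0,"roll":0,"grip":-1}
    - {"x":0.2,"y":0,"z":0,"roll":0,"grip":-1}
    - {"x":0.2,"y":0,"z":0,"roll":0,"grip":-1}
    - {"x":0.2,"y":0,"z":0,"roll":0,"grip":-1}

```text
time: 13.68
ee_pos: [0.5247, 0.0025, 0.0166]
eef_rot: [2.027, 2.399, -0.001]
force: [0.7, -3.6, -0.2]
width: 1.0
```

```bash
python3 -c "
from h import *
bed()"
```

```text
t 13.68 along -69.0 lat -3.2 z 16.6 | F along -3.69 lat -0.04 Fz -0.22 | Mz -0.001 yhead 9.59
```

move_arm:
  rows:
    - {"x":0.2,"y":0,"z":0,"roll":0,"grip":-1}
    - {"x":0.2,"y":0,"z":0,"roll":0,"grip":-1}
    - {"x":0.2,"y":0,"z":0,"roll":0,"grip":-1}
    - {"x":0.2,"y":0,"z":0,"roll":0,"grip":-1}
    - {"x":0.2,"y":0,"z":0,"roll":0,"grip":-1}
    - {"x":0.2,"y":0,"z":0,"roll":0,"grip":-1}
    - {"x":0.2,"y":0,"z":0,"roll":0,"grip":-1}

```text
time: 14.27
ee_pos: [0.5187, 0.0378, 0.0166]
eef_rot: [2.027, 2.4, 0.0]
force: [0.3, -3.2, 1.1]
width: 1.0
```

```bash
python3 - <<'E'
from h import *
bed()
im=ctrl.camera('side'); cv2.imwrite('pics/side13.png',cv2.resize(im[130:330,180:400,::-1],None,fx=3,fy=3))
import pickle
c=ctrl.get_calibration('wrist'); im=ctrl.camera('wrist'); pickle.dump(c,open('c13.pkl','wb')); cv2.imwrite('pics/wrist13.png',im[:,:,::-1])
bed()
E
```

```text
t 14.27 along -33.3 lat -3.2 z 16.6 | F along -3.24 lat 0.21 Fz 1.12 | Mz 0.009 yhead 9.63
t 14.37 along -31.9 lat -3.2 z 16.6 | F along 0.66 lat 0.07 Fz 0.25 | Mz -0.016 yhead 9.73
```

View pics/side13.png

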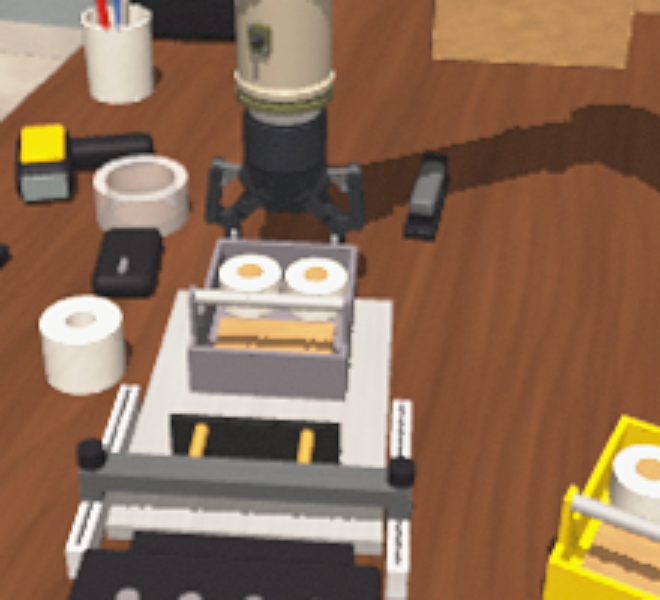

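View pics/wrist13.png

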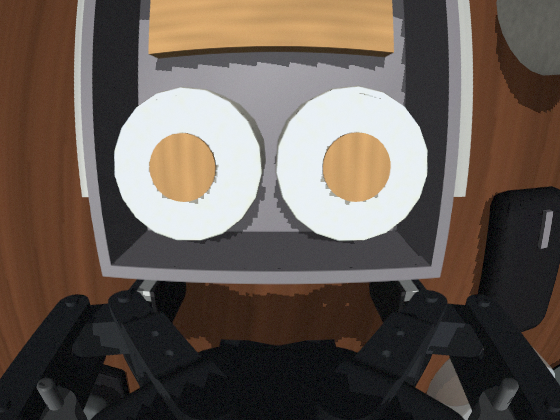

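```bash
python3 - <<'E'
from h import *
import pickle
c=pickle.load(open('c13.pkl','rb'))
for n,px in [('TR',(104,276.5)),('TL',(441,276))]:
    p=plane('wrist',px,.059,c)[:2]-O; print(n,p@X*1e3,p@Y*1e3)
s=lambda u,v:((u+.5)/3-.5+180,(v+.5)/3-.5+130)
for n,u,v,z in [('FL',191,388,.014),('FR',347,396,.014)]:
    p=plane('side',s(u,v),z)[:2]-O; print(n,p@X*1e3,p@Y*1e3)
E
```

```text
TR -19.17145890062222 63.36370631349196
TL -18.50075923078307 -65.8533110854545
FL 142.3591432395539 -64.66095970487238
FR 141.5967652817552 65.58504975350262
```

move_arm:
  rows:
    - {"x":0.2,"y":0,"z":0,"roll":0,"grip":-1}
    - {"x":0.25,"y":0,"z":0,"roll":0,"grip":-1}
    - {"x":0.25,"y":0,"z":0,"roll":0,"grip":-1}
    - {"x":0.25,"y":0,"z":0,"roll":0,"grip":-1}
    - {"x":0.2,"y":0,"z":0,"roll":0,"grip":-1}
    - {"x":0.15,"y":0,"z":0,"roll":0,"grip":-1}
    - {"x":0.1,"y":0,"z":0,"roll":0,"grip":-1}

```text
time: 14.95
ee_pos: [0.5126, 0.0726, 0.0165]
eef_rot: [-2.026, -2.401, 0.0]
force: [0.8, -3.7, 0.5]
width: 1.005
```

```bash
python3 -c "
from h import *
bed()"
```

```text
t 14.95 along 2.1 lat -3.0 z 16.5 | F along -3.77 lat -0.15 Fz 0.49 | Mz 0.010 yhead 9.68
```

move_arm:
  rows:
    - {"x":0.08,"y":0,"z":0,"roll":0,"grip":-1}
    - {"x":0.08,"y":0,"z":0,"roll":0,"grip":-1}
    - {"x":0.08,"y":0,"z":0,"roll":0,"grip":-1}
    - {"x":0.08,"y":0,"z":0,"roll":0,"grip":-1}
    - {"x":0.08,"y":0,"z":0,"roll":0,"grip":-1}

```text
time: 15.37
ee_pos: [0.5112, 0.0817, 0.0165]
eef_rot: [-2.028, -2.4, -0.0]
force: [0.7, -2.6, -0.6]
width: 1.001
```

```bash
python3 -c "
from h import *
bed()"
```

```text
t 15.37 along 11.4 lat -3.1 z 16.5 | F along -2.71 lat -0.25 Fz -0.56 | Mz -0.007 yhead 9.61
```

move_arm:
  rows:
    - {"x":0.06,"y":0,"z":0,"roll":0,"grip":-1}
    - {"x":0.06,"y":0,"z":0,"roll":0,"grip":-1}
    - {"x":0.06,"y":0,"z":0,"roll":0,"grip":-1}
    - {"x":0.06,"y":0,"z":0,"roll":0,"grip":-1}

```text
time: 15.7
ee_pos: [0.5102, 0.0877, 0.0165]
eef_rot: [-2.027, -2.4, -0.0]
force: [0.4, -3.9, -0.2]
width: 1.003
```

```bash
python3 -c "
from h import *
bed()"
```

```text
t 15.70 along 17.5 lat -3.1 z 16.5 | F along -3.96 lat 0.24 Fz -0.20 | Mz -0.000 yhead 9.63
```

move_arm:
  rows:
    - {"x":0.05,"y":0,"z":0,"roll":0,"grip":-1}
    - {"x":0.05,"y":0,"z":0,"roll":0,"grip":-1}
    - {"x":0.05,"y":0,"z":0,"roll":0,"grip":-1}

```text
time: 15.95
ee_pos: [0.5095, 0.0914, 0.0166]
eef_rot: [-2.027, -2.4, 0.0]
force: [0.8, -2.5, -0.5]
width: 1.001
```

```bash
python3 - <<'E'
from h import *
bed()
im=ctrl.camera('side'); cv2.imwrite('pics/side14.png',cv2.resize(im[190:320,230:350,::-1],None,fx=4.5,fy=4.5,interpolation=cv2.INTER_CUBIC))
E
```

```text
t 15.95 along 21.2 lat -3.1 z 16.6 | F along -2.56 lat -0.37 Fz -0.50 | Mz -0.020 yhead 9.63
```

View pics/side14.png

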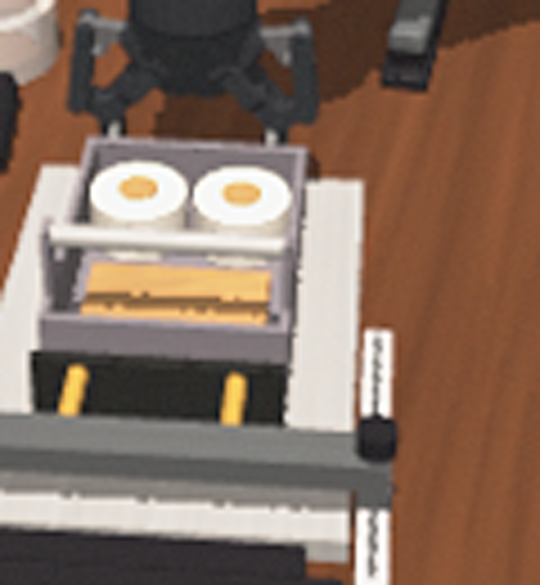

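move_arm:
  rows:
    - {"x":0.05,"y":0,"z":0,"roll":0,"grip":-1}
    - {"x":0.05,"y":0,"z":0,"roll":0,"grip":-1}
    - {"x":0.05,"y":0,"z":0,"roll":0,"grip":-1}

```text
time: 16.25
ee_pos: [0.5089, 0.0951, 0.0165]
eef_rot: [-2.027, -2.4, -0.0]
force: [0.8, -3.4, -0.8]
width: 0.999
```

```bash
python3 -c "
from h import *
bed()"
```

```text
t 16.25 along 24.9 lat -3.1 z 16.5 | F along -3.46 lat -0.23 Fz -0.76 | Mz 0.072 yhead 9.63
```

move_arm:
  rows:
    - {"x":0.04,"y":0,"z":0,"roll":0,"grip":-1}
    - {"x":0.04,"y":0,"z":0,"roll":0,"grip":-1}
    - {"x":0.04,"y":0,"z":0,"roll":0,"grip":-1}

```text
time: 16.5
ee_pos: [0.5084, 0.0981, 0.0166]
eef_rot: [-2.027, -2.4, -0.0]
force: [-0.3, -2.9, -2.1]
width: 0.998
```

```bash
python3 -c "
from h import *
bed()"
```

```text
t 16.50 along 27.9 lat -3.1 z 16.6 | F along -2.81 lat 0.79 Fz -2.09 | Mz -0.033 yhead 9.63
```

move_arm:
  rows:
    - {"x":0.04,"y":0,"z":0,"roll":0,"grip":-1}
    - {"x":0.04,"y":0,"z":0,"roll":0,"grip":-1}
    - {"x":0.04,"y":0,"z":0,"roll":0,"grip":-1}

```text
time: 16.75
ee_pos: [0.5079, 0.101, 0.0165]
eef_rot: [-2.027, -2.4, -0.0]
force: [0.3, -2.2, -1.1]
width: 1.002
```

```bash
python3 -c "
from h import *
bed()"
```

```text
t 16.75 along 30.9 lat -3.1 z 16.5 | F along -2.27 lat 0.05 Fz -1.09 | Mz -0.005 yhead 9.63
```

move_arm:
  rows:
    - {"x":0.03,"y":0,"z":0,"roll":0,"grip":-1}
    - {"x":0.03,"y":0,"z":0,"roll":0,"grip":-1}
    - {"x":0.03,"y":0,"z":0,"roll":0,"grip":-1}

```text
time: 17.0
ee_pos: [0.5075, 0.1032, 0.0165]
eef_rot: [-2.027, -2.4, 0.0]
force: [0.4, -2.1, -2.5]
width: 1.001
```

```bash
python3 - <<'E'
from h import *
bed()
im=ctrl.camera('side'); cv2.imwrite('pics/side15.png',cv2.resize(im[190:320,230:350,::-1],None,fx=4.5,fy=4.5,interpolation=cv2.INTER_CUBIC))
E
```

```text
t 17.00 along 33.1 lat -3.1 z 16.5 | F along -2.13 lat -0.05 Fz -2.52 | Mz 0.003 yhead 9.63
```

View pics/side15.png

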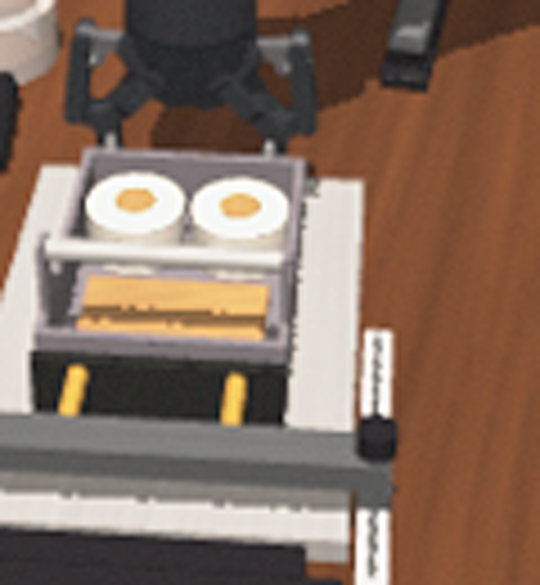

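move_arm:
  rows:
    - {"x":0.03,"y":0,"z":0,"roll":0,"grip":-1}
    - {"x":0.03,"y":0,"z":0,"roll":0,"grip":-1}
    - {"x":0.03,"y":0,"z":0,"roll":0,"grip":-1}

```text
time: 17.3
ee_pos: [0.5072, 0.1054, 0.0166]
eef_rot: [-2.027, -2.4, -0.0]
force: [0.3, -2.6, -1.8]
width: 0.999
```

```bash
python3 -c "
from h import *
bed()"
```

```text
t 17.30 along 35.3 lat -3.2 z 16.6 | F along -2.59 lat 0.18 Fz -1.79 | Mz 0.055 yhead 9.62
```

move_arm:
  rows:
    - {"x":0.03,"y":0,"z":0,"roll":0,"grip":-1}
    - {"x":0.03,"y":0,"z":0,"roll":0,"grip":-1}
    - {"x":0.03,"y":0,"z":0,"roll":0,"grip":-1}

```text
time: 17.55
ee_pos: [0.5069, 0.1077, 0.0166]
eef_rot: [-2.027, -2.4, -0.0]
force: [0.9, -2.4, -1.0]
width: 1.001
```

```bash
python3 -c "
from h import *
bed()"
```

```text
t 17.55 along 37.6 lat -3.2 z 16.6 | F along -2.52 lat -0.50 Fz -0.98 | Mz -0.041 yhead 9.62
```

move_arm:
  rows:
    - {"x":0.03,"y":0,"z":0,"roll":0,"grip":-1}
    - {"x":0.03,"y":0,"z":0,"roll":0,"grip":-1}
    - {"x":0.03,"y":0,"z":0,"roll":0,"grip":-1}

```text
time: 17.8
ee_pos: [0.5065, 0.1098, 0.0166]
eef_rot: [-2.027, -2.4, -0.0]
force: [0.5, -3.3, 0.1]
width: 1.001
```

```bash
python3 -c "
from h import *
bed()"
```

```text
t 17.80 along 39.9 lat -3.1 z 16.6 | F along -3.29 lat 0.07 Fz 0.10 | Mz -0.041 yhead 9.62
```

move_arm:
  rows:
    - {"x":0.03,"y":0,"z":0,"roll":0,"grip":-1}
    - {"x":0.03,"y":0,"z":0,"roll":0,"grip":-1}

```text
time: 17.97
ee_pos: [0.5062, 0.1113, 0.0166]
eef_rot: [2.027, 2.4, 0.0]
force: [0.3, -2.9, -1.2]
width: 1.001
```

```bash
python3 - <<'E'
from h import *
bed()
im=ctrl.camera('side'); cv2.imwrite('pics/side16.png',cv2.resize(im[190:320,230:350,::-1],None,fx=4.5,fy=4.5,interpolation=cv2.INTER_CUBIC))
E
```

```text
t 17.97 along 41.4 lat -3.2 z 16.6 | F along -2.95 lat 0.19 Fz -1.17 | Mz 0.067 yhead 9.63
```

View pics/side16.png

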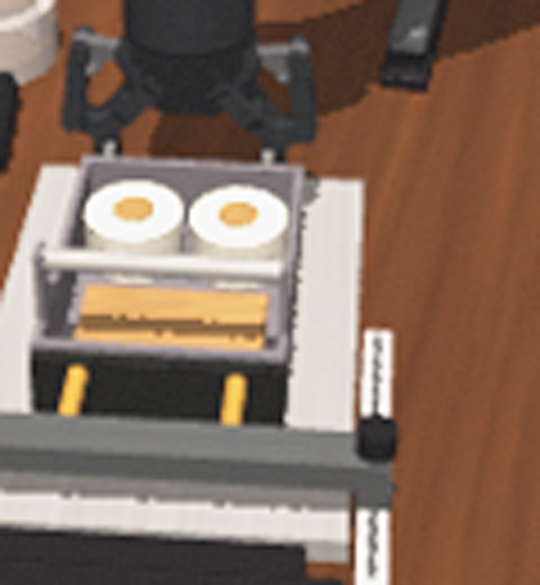

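move_arm:
  rows:
    - {"x":0.03,"y":0,"z":0,"roll":0,"grip":-1}
    - {"x":0.03,"y":0,"z":0,"roll":0,"grip":-1}

```text
time: 18.18
ee_pos: [0.5061, 0.1121, 0.0166]
eef_rot: [2.027, 2.399, -0.001]
force: [-0.0, -5.7, -0.9]
width: 0.995
```

```bash
python3 -c "
from h import *
bed()"
```

```text
t 18.18 along 42.2 lat -3.2 z 16.6 | F along -5.66 lat 0.99 Fz -0.88 | Mz 0.260 yhead 9.61
```

move_arm:
  rows:
    - {"x":0.03,"y":0,"z":0,"roll":0,"grip":-1}
    - {"x":0.03,"y":0,"z":0,"roll":0,"grip":-1}

```text
time: 18.35
ee_pos: [0.506, 0.1128, 0.0166]
eef_rot: [2.027, 2.398, -0.002]
force: [1.2, -9.0, -0.6]
width: 1.004
```

```bash
python3 -c "
from h import *
bed()"
```

```text
t 18.35 along 42.9 lat -3.2 z 16.6 | F along -9.12 lat 0.31 Fz -0.55 | Mz 0.403 yhead 9.59
```

```bash
python3 - <<'E'
from h import *
import pickle
c=ctrl.get_calibration('wrist'); im=ctrl.camera('wrist'); pickle.dump(c,open('c17.pkl','wb')); cv2.imwrite('pics/wrist17.png',im[:,:,::-1])
im=ctrl.camera('top'); cv2.imwrite('pics/top17.png',cv2.resize(im[125:285,80:280,::-1],None,fx=4,fy=3.75,interpolation=cv2.INTER_CUBIC))
bed()
E
```

```text
t 18.45 along 43.0 lat -3.2 z 16.6 | F along -6.79 lat 0.06 Fz -0.14 | Mz 0.317 yhead 9.59
```

View pics/wrist17.png

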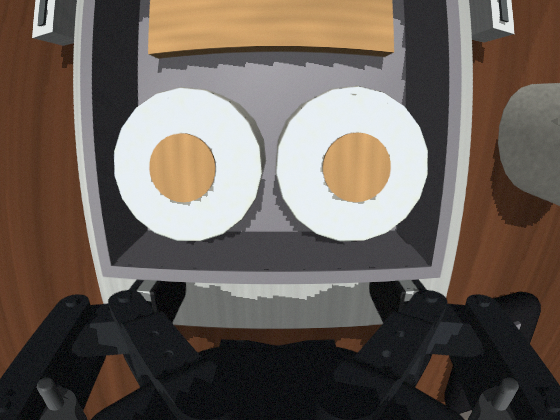

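View pics/top17.png

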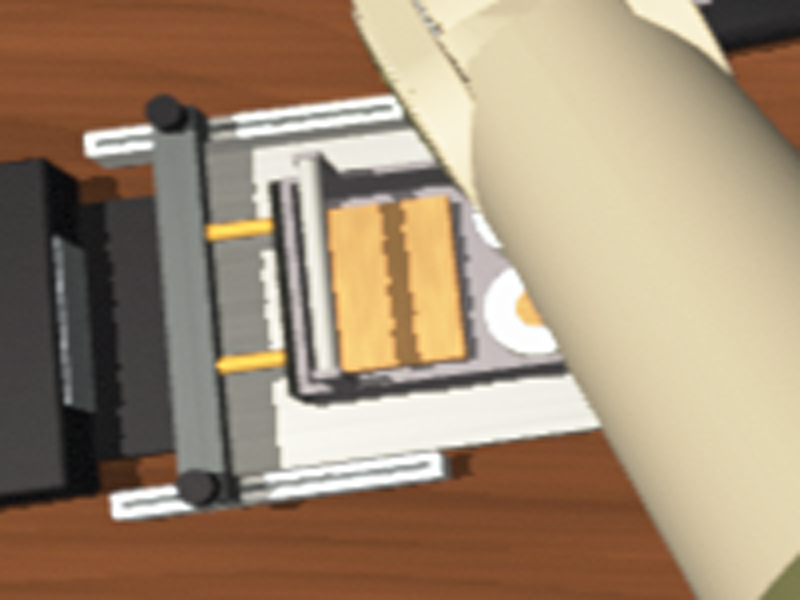

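move_arm:
  rows:
    - {"x":0.02,"y":0,"z":0,"roll":-0.004,"grip":-1}
    - {"x":0.02,"y":0,"z":0,"roll":0,"grip":-1}

```text
time: 18.62
ee_pos: [0.5062, 0.1135, 0.0166]
eef_rot: [2.021, 2.403, -0.001]
force: [2.4, -8.3, -0.9]
width: 1.001
```

```bash
python3 -c "
from h import *
bed()"
```

```text
t 18.62 along 43.5 lat -3.5 z 16.6 | F along -8.57 lat -0.94 Fz -0.93 | Mz -0.413 yhead 9.87
```

move_arm:
  rows:
    - {"x":0.03,"y":0,"z":0,"roll":0.002,"grip":-1}
    - {"x":0.02,"y":0,"z":0,"roll":0,"grip":-1}

```text
time: 18.78
ee_pos: [0.506, 0.114, 0.0166]
eef_rot: [2.024, 2.4, -0.003]
force: [1.8, -10.0, -0.3]
width: 1.001
```

```bash
python3 -c "
from h import *
bed()"
```

```text
t 18.78 along 44.1 lat -3.3 z 16.6 | F along -10.18 lat -0.12 Fz -0.31 | Mz 0.317 yhead 9.70
```

move_arm:
  rows:
    - {"x":0.02,"y":0,"z":0,"roll":-0.001,"grip":-1}
    - {"x":0.02,"y":0,"z":0,"roll":0,"grip":-1}

```text
time: 18.95
ee_pos: [0.506, 0.1145, 0.0166]
eef_rot: [2.023, 2.4, -0.003]
force: [1.9, -11.6, 0.7]
width: 0.999
```

```bash
python3 -c "
from h import *
bed()"
```

```text
t 18.95 along 44.6 lat -3.4 z 16.6 | F along -11.78 lat 0.12 Fz 0.66 | Mz 0.069 yhead 9.74
```

move_arm:
  rows:
    - {"x":0.02,"y":0,"z":0,"roll":0,"grip":-1}
    - {"x":0.01,"y":0,"z":0,"roll":0,"grip":-1}

```text
time: 19.12
ee_pos: [0.5059, 0.1148, 0.0166]
eef_rot: [2.023, 2.4, -0.004]
force: [2.0, -12.0, 0.3]
width: 0.999
```

```bash
python3 -c "
from h import *
bed()"
```

```text
t 19.12 along 44.9 lat -3.5 z 16.6 | F along -12.15 lat 0.02 Fz 0.28 | Mz 0.232 yhead 9.72
```

move_arm:
  rows:
    - {"x":0.02,"y":0,"z":0,"roll":0,"grip":-1}
    - {"x":0.01,"y":0,"z":0,"roll":0,"grip":-1}

```text
time: 19.28
ee_pos: [0.5058, 0.1152, 0.0166]
eef_rot: [2.023, 2.399, -0.004]
force: [2.0, -14.9, 0.6]
width: 1.002
```

```bash
python3 -c "
from h import *
bed()"
```

```text
t 19.28 along 45.2 lat -3.4 z 16.6 | F along -15.04 lat 0.47 Fz 0.62 | Mz 0.228 yhead 9.71
```

move_arm:
  rows:
    - {"x":-0.03,"y":0,"z":0,"roll":0,"grip":-1}
    - {"x":-0.03,"y":0,"z":0,"roll":0,"grip":-1}
    - {"x":-0.03,"y":0,"z":0,"roll":0,"grip":-1}
    - {"x":-0.03,"y":0,"z":0,"roll":0,"grip":-1}
    - {"x":-0.03,"y":0,"z":0,"roll":0,"grip":-1}
    - {"x":-0.03,"y":0,"z":0,"roll":0,"grip":-1}
    - {"x":-0.06,"y":0,"z":0,"roll":0,"grip":-1}
    - {"x":-0.1,"y":0,"z":0,"roll":0,"grip":-1}

```text
time: 19.95
ee_pos: [0.5064, 0.1116, 0.0168]
eef_rot: [-2.02, -2.405, -0.002]
force: [0.0, 0.0, -0.2]
width: 1.003
```

```bash
python3 -c "
from h import *
bed()"
```

```text
t 19.95 along 41.6 lat -3.3 z 16.8 | F along 0.04 lat -0.01 Fz -0.24 | Mz 0.034 yhead 9.96
```

move_arm:
  rows:
    - {"x":-0.4,"y":0,"z":0,"roll":0,"grip":-1}
    - {"x":-0.6,"y":0,"z":0,"roll":0,"grip":-1}
    - {"x":-0.6,"y":0,"z":0,"roll":0,"grip":-1}
    - {"x":-0.4,"y":0,"z":-0.3,"roll":0,"grip":-1}
    - {"x":0,"y":0,"z":-0.6,"roll":0,"grip":-1}
    - {"x":0,"y":0,"z":-1,"roll":0,"grip":-1}
    - {"x":0,"y":0,"z":-1,"roll":0,"grip":-1}
    - {"x":0,"y":0,"z":-1,"roll":0,"grip":-1}

```text
time: 20.62
ee_pos: [0.5147, 0.0613, 0.1152]
eef_rot: [-2.02, -2.405, -0.001]
force: [0.9, -0.3, -0.2]
width: 0.999
```

move_arm:
  rows:
    - {"x":-1,"y":0,"z":-0.5,"roll":0,"grip":-1}
    - {"x":-1,"y":0,"z":0,"roll":0,"grip":-1}
    - {"x":-1,"y":0,"z":0,"roll":0,"grip":-1}
    - {"x":-1,"y":0,"z":0,"roll":0,"grip":-1}
    - {"x":-1,"y":0,"z":0,"roll":0,"grip":-1}
    - {"x":-0.6,"y":0,"z":0,"roll":0,"grip":-1}
    - {"x":0,"y":0,"z":0,"roll":0,"grip":-1}
    - {"x":0,"y":0,"z":0,"roll":0,"grip":-1}

```text
time: 21.28
ee_pos: [0.539, -0.0775, 0.1265]
eef_rot: [-2.023, -2.403, -0.001]
force: [-0.7, 1.3, 0.2]
width: 1.001
```

```bash
python3 - <<'E'
from h import *
bed()
im=ctrl.camera('side'); cv2.imwrite('pics/side18.png',cv2.resize(im[160:330,200:350,::-1],None,fx=4,fy=3.5,interpolation=cv2.INTER_CUBIC))
im=ctrl.camera('top'); cv2.imwrite('pics/top18.png',cv2.resize(im[125:285,80:280,::-1],None,fx=4,fy=3.75,interpolation=cv2.INTER_CUBIC)); cv2.imwrite('pics/top18f.png',im[:,:,::-1])
E
```

```text
t 21.28 along -150.2 lat -4.0 z 126.5 | F along 1.37 lat 0.49 Fz 0.17 | Mz 0.059 yhead 9.80
```

View pics/side18.png

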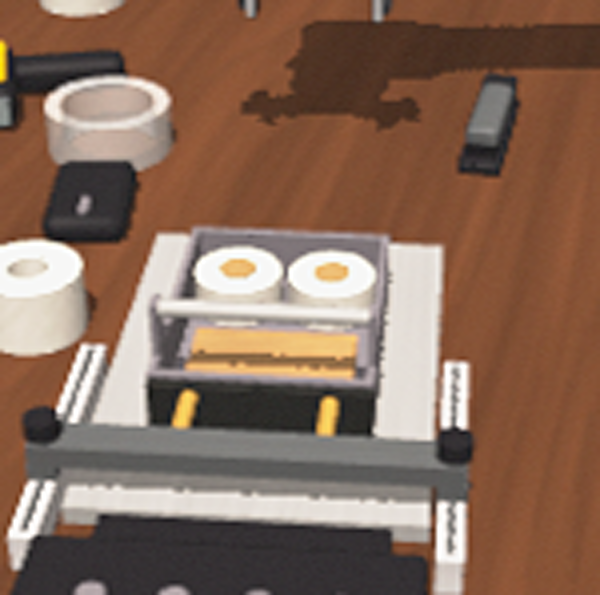

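View pics/top18.png

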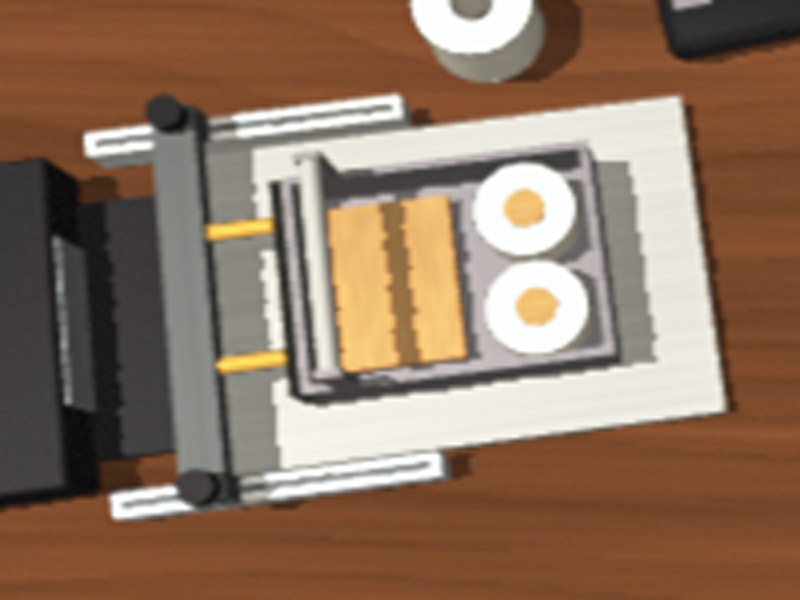

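View pics/top18f.png

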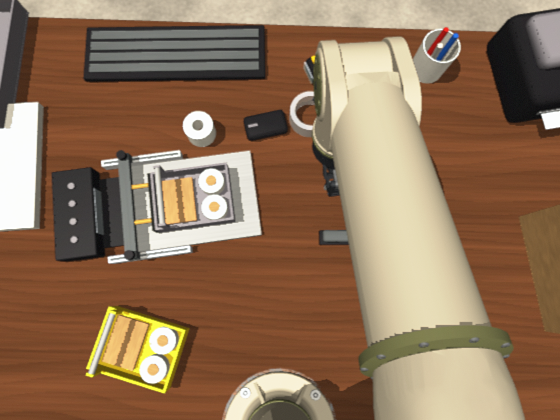

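```bash
python3 - <<'E'
from h import *
s=lambda u,v:((u+.5)/4-.5+80,(v+.5)/3.75-.5+125)
for n,u,v,z in [('TL',586,145,.059),('TR',619,358,.059),('FLrim',284,180,.059),('FRrim',302,390,.059),('stopL',272,182,.056),('stopR',294,393,.056),('bedL',682,97,.014),('bedR',727,410,.014)]:
    p=plane('top',s(u,v),z)[:2]-O; print(n,p@X*1e3,p@Y*1e3)
s=lambda u,v:((u+.5)/4-.5+200,(v+.5)/3.5-.5+160)
for n,u,v,z in [('TL',190,230,.059),('TR',388,236,.059),('FL',150,369,.059),('FR',375,378,.059)]:
    p=plane('side',s(u,v),z)[:2]-O; print('side',n,p@X*1e3,p@Y*1e3)
bed()
im=ctrl.camera('top');cv2.imwrite('pics/top19.png',cv2.resize(im[160:240,130:190,::-1],None,fx=8,fy=7,interpolation=cv2.INTER_CUBIC))
E
```

```text
TL 54.76912410509053 -62.19384917433478
TR 51.861827386600645 67.12796258056612
FLrim 222.1872278740593 -63.49353272941316
FRrim 223.0019983662279 62.31416873216941
stopL 229.64748136432178 -64.1358503404317
stopR 228.21667629432017 62.92402776851271
bedL -1.0743241176168559 -99.93041327428405
bedR -1.4333158146825666 99.13596210164907
side TL 59.199882953690256 -66.61058572966095
side TR 55.623180820330106 63.13263297715953
side FL 219.56241971271206 -63.743047707612995
side FR 217.57833554741165 64.55903968301645
t 21.38 along -148.1 lat -4.3 z 126.7 | F along 0.65 lat -1.24 Fz 0.76 | Mz -0.005 yhead 9.99
```

View pics/top19.png

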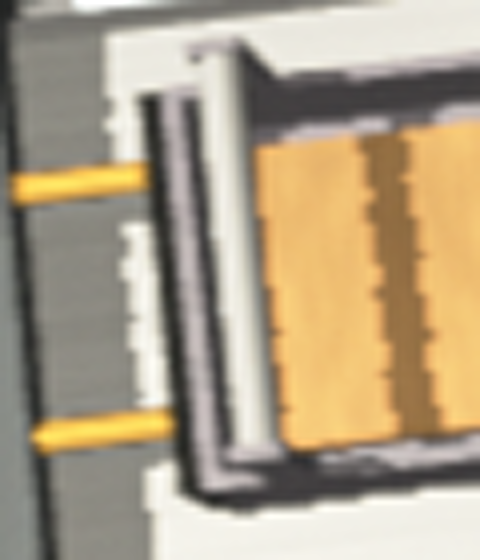

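The top crop shows the tote's front rim flush with the stop plate across the full width. It is centred within about 1–2 mm and straight within about 1°, with the arm clear, so I'm handing in.

```bash
python3 -c "
from station import ctrl
print(ctrl.job_done(), ctrl.get_state()['time'])"
```

```text
the job is handed in; nothing more can be done
the job is handed in; nothing more can be done
```

The grey tote is on the scale, in against the sprung stop, and the job was handed in at about 21.4 s.

**What I did:**
- I lifted the tote's front end by the bar and towed it about 45 mm past the step, turning it in line with the bed. I set it down with the tail on the desk and let go.
- I pushed the tail with the open fingers. Once its middle was past the step it stuck tilted at about 8 N. I eased back, it rocked flat, and I pushed on with about 3 N of drag.
- The stop was felt when the tote's front face was about 224 mm in. I pressed to a peak of 15 N total, about 11–12 N on the stop beyond drag, then backed off slowly.

**Last checks:**
- **Position:** the final pictures show the tote flat and wholly on the scale. Its tail is about 53–57 mm past the edge.
- **Alignment:** it is within about 2 mm of the middle and about 1° of straight, with the front rim against the stop plate across its full width.
- **Other things:** the other things on the desk looked unmoved; the arm hid the tape roll and stapler partly in the last top view. The arm is clear of everything.

**Disagreements:**
- **Stop force:** spring travel (about 3.5 mm) suggests about 9 N on the stop, against the 11–12 N from the force reading.
- **Tail skew:** the cameras put the tail edge 1–1.6° off square, but the front edge only 0.4–0.9°.
- **Contact after letting go:** I judged this from pictures only, not from a force reading.

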